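Cover the open movements with their dust covers

ROBOT

A 6-joint arm with a two-finger parallel gripper is mounted at the origin on the work surface. World frame = base frame: x ahead of the robot, y to its left, z up, the work surface at z = 0. Lengths are in m, angles in rad, forces in N, time in s.
With the tool pointing down it reaches from about 0.425 to 0.95 m from the base axis. Payload 3.5 kg.
Tool frame: the origin (TCP) lies between the finger pads; the fingertips stand 17 mm ahead of it and the grasp point (between the pads) lies 2 mm behind it; z points along the fingers, y is the direction in which the jaws open and shut (so a half turn about z gives the same grasp; the last joint's range is limited). The gripper opens to 85 mm and grips with 20 to 120 N. Pads are 22 mm wide; open, the fingers measure 114 mm over their backs; the gripper's body (76 mm by 85 mm) begins 54 mm behind the grasp point. The pads swing forward as they close: fully open they stand 13 mm farther back than shut.
Start: joints at [0.992, 0.286, 1.577, -0, 1.279, -0.15], TCP at [0.281, 0.614, 0.248] pointing down, gripper open.
Joint ranges: [-2.77, 2.77], [-0.9, 2.22], [0.21, 2.48], [-1.53, 4.67], [0.24, 2.81], [-2.84, 2.84]. Speed limits (rad/s): [2.79, 2.79, 3.14, 3.14, 3.14, 3.14].

INTERFACE

Orientations are given as a unit quaternion [x, y, z, w].
In Python, from plant import ctrl gives the robot as it stands.
- The arm moves only by the tool carry_out, never from a script. Its argument "commands" is a list of rows, each an object with "delta_pos": the shift along the tool's x, y, z in m, a list of three; "delta_rot": the turn, a rotation vector about the tool's x, y, z in rad, a list of three; "claw": the opening in per cent of the stroke, from 0 (shut) to 100 (fully open). A call has 1 to 8 rows; each row is the pose to reach, as a shift and turn from the pose measured when the call began, along the tool's axes at that moment; what a row does not reach only later rows make up. A row lasts 1/12 s, in which the tool goes at most 41.7 mm and 7.16 degrees, less where a joint would pass 70% of its speed; a pose out of reach is approached as far as the arm can. A call with a gripper value outside its range is refused whole. The fingers move at their own pace and stop on an object; "force" is the grip in N (left out, the last holds). Time passes only in rows, so rows that repeat a pose let the fingers close. It gives the time, the measured TCP pose, the force and the opening at its end, in the units of the state.
- ctrl.get_state(): the state, without advancing time (a new reading comes with each control period).
- ctrl.read_camera(name): name is "side" or "top"; returns (picture, depth): 420x560x3 uint8, red, green, blue; 420x560 float32, m along the optical axis (not along the pixel's ray), 0 where there is no reading.
- ctrl.camera_info(name): a dict with "fx", "fy", "cx", "cy" (pixels), "k1" (the pictures are not rectified: a ray, as slopes to the right and down, at radius r is drawn at 1 + k1 r^2 times it, then the intrinsics apply), "rvec" (rotation vector, rad) and "tvec" (3), from world to camera coordinates, as OpenCV has them. Camera axes: x right, y down, z forward; pixel columns grow to the right and rows downward; lengths in m; the calibration is good to about 2 mm. A picture is of the moment at which its call begins. camera_info takes no time and is no camera call.
- ctrl.sign_off(): hands the job in, once; it reports no verdict.
The state is a dict: "time": time; "qpos": joint angles; "dq": joint speeds; "joint_efforts": joint torques, N m; "eef_pos": TCP position; "tcp_rot": TCP orientation; "contact_force": force on the tool from outside, world axes, zero at the start; "wrist_torque": the same for the moment, N m; "opening": opening from 0.0 (shut) to 1.0 (fully open).
Only numpy, scipy, OpenCV 4.12 (cv2) and the standard library are available. Lean on these libraries where they do the work, as an engineer would, in place of code of your own. Each camera call takes 0.05 s, during which the arm holds its last target.

TASK

Before closing the bench, put a dust cover over every open movement: pick each of the four clear covers up by its knob and stand it in the dish it fits - small, medium and large round, and the oblong one - so that it rests flat on the dish floor inside the rim all round. Set each cover down, do not drop it, and leave the eyeglass and the parts tin where they are.

Things in the scene. Friction and masses are not known exactly. Their poses are not given: they have to be found in the camera images.
- cover_small_knob (a point): Small round dust cover, loose: a tinted see-through plastic cap, open underneath, outside diameter 40 mm, cap height 26 mm, wall 2 mm, standing rim down, with an upright round aluminium knob post, 16 mm diameter and 30 mm tall, on the middle of its top (overall height 56 mm). This point is on the knob's axis, 22 mm above the cap's top and 48 mm above the bottom rim: grip the knob here. z is up; yaw does not matter.
- cover_medium_knob (a point): Medium round dust cover, loose: a tinted see-through plastic cap, open underneath, outside diameter 60 mm, cap height 32 mm, wall 2 mm, standing rim down, with an upright round aluminium knob post, 16 mm diameter and 30 mm tall, on the middle of its top (overall height 62 mm). This point is on the knob's axis, 22 mm above the cap's top and 54 mm above the bottom rim: grip the knob here. z is up; yaw does not matter.
- cover_large_knob (a point): Large round dust cover, loose: a tinted see-through plastic cap, open underneath, outside diameter 80 mm, cap height 38 mm, wall 2 mm, standing rim down, with an upright round aluminium knob post, 16 mm diameter and 30 mm tall, on the middle of its top (overall height 68 mm). This point is on the knob's axis, 22 mm above the cap's top and 60 mm above the bottom rim: grip the knob here. z is up; yaw does not matter.
- cover_oblong_knob (a point): Oblong dust cover, loose: a tinted see-through plastic cap, open underneath, 72 mm long (its x) by 44 mm wide (its y), cap height 32 mm, wall 2 mm, standing rim down, with an upright flat aluminium grip, 34 mm long (along x), 14 mm thick (along y) and 30 mm tall, on the middle of its top (overall height 62 mm). This point is in the middle of the grip, 22 mm above the cap's top and 54 mm above the bottom rim: pinch the grip here across its 14 mm (along y).
- dish_small_floor (a point): Small round white dish, fixed: floor diameter 56 mm inside a raised rim 3 mm thick and 6 mm high, 62 mm over all; the floor is 4 mm above the bench. A brass watch movement, 18 mm across and at most 9 mm high, lies in its middle. This point is the centre of the floor's upper face. The small round cover belongs here: it stands on the floor, inside the rim and around the movement, with 8 mm of play all round when centred.
- dish_medium_floor (a point): Medium round white dish, fixed: floor diameter 76 mm inside a raised rim 3 mm thick and 6 mm high, 82 mm over all; the floor is 4 mm above the bench. A brass watch movement, 32 mm across and at most 9 mm high, lies in its middle. This point is the centre of the floor's upper face. The medium round cover belongs here: it stands on the floor, inside the rim and around the movement, with 8 mm of play all round when centred.
- dish_large_floor (a point): Large round white dish, fixed: floor diameter 96 mm inside a raised rim 3 mm thick and 6 mm high, 102 mm over all; the floor is 4 mm above the bench. A brass watch movement, 46 mm across and at most 9 mm high, lies in its middle. This point is the centre of the floor's upper face. The large round cover belongs here: it stands on the floor, inside the rim and around the movement, with 8 mm of play all round when centred.
- dish_oblong_floor (a point): Oblong white dish, fixed: floor 88 mm (its x) by 60 mm (its y) inside a raised rim 3 mm thick and 6 mm high, 94 by 66 mm over all; the floor is 4 mm above the bench. A rectangular brass escapement platform, 38 by 21 mm and at most 10 mm high, lies in its middle. This point is the centre of the floor's upper face. The oblong cover belongs here, its long side along the dish's long side (either way round), with 8 mm of play all round when centred and square.
- loupe_center (a point): Black eyeglass (watchmaker's loupe), loose, standing upright on its wide end, 35 mm diameter below, 24 mm at the top, 42 mm high. This point is its centre, 21 mm above the bench. A bystander: leave it where it is.
- tin_center (a point): Open aluminium parts tin holding small wheels, loose, 84 mm (its x) by 56 mm (its y) by 20 mm high. This point is its centre, 10 mm above the bench. A bystander: leave it where it is.
Not all that is in view belongs to the job. Leave any orange or turquoise look-alike of the part that bears cover_large_knob alone.

How it is judged:
By the outcome, as a careful person would: the job done as asked, in the order asked, and still so for the second after the job is handed in, with the robot touching nothing.
It also fails if it takes over 115 s, if anything falls off the work surface, if the arm or the gripper's body presses on something with over 40 N, if the wrist force passes 120 N, or if a joint passes its speed limit or range.

## Working session

There is one attempt and no reset: what is moved stays moved. The work goes in short steps, Python scripts to look and compute and a tool call to move; the robot and the scene stay as the last step left them, time stands still between calls to the robot, and variables do not carry over. Pictures are saved under pics/ and viewed, and the job is handed in when it is done.

Besides the shell and the picture viewer there is one more tool, called after ">>>" as a command line: name --argument value ..., lists and objects as JSON in quotes. carry_out: Moves the arm, as the interface text tells. Its arguments: {"type":"object","properties":{"commands":{"type":"array"},"force":{"type":"number"}},"required":["commands"]}

```bash
ls; mkdir -p pics; python3 - <<'E'
from plant import ctrl
import cv2,numpy as np
print(ctrl.get_state())
for n in("top","side"):
    im,d=ctrl.read_camera(n); print(n,ctrl.camera_info(n))
    cv2.imwrite(f"pics/{n}0.png",im[:,:,::-1]); np.savez(f"{n}0.npz",im=im,d=d)
E
```

```text
pics
{'time': 0.0, 'qpos': array([ 9.91999809e-01,  2.87171703e-01,  1.57819399e+00,  5.53058270e-06,
        1.27857345e+00, -1.49990629e-01]), 'dq': array([ 0.00385908, -0.0003314 , -0.00018002,  0.00121311,  0.00156489,
        0.00066052]), 'joint_efforts': array([-3.99178534e-04, -4.06000972e+01, -2.92619634e+01, -2.02844212e-04,
        5.87258226e-03,  9.83607521e-06]), 'eef_pos': array([0.28027918, 0.61337958, 0.2469339 ]), 'tcp_rot': array([ 2.12764716e-01,  9.77102758e-01, -1.09526716e-03, -4.20597883e-04]), 'contact_force': array([ 0.45544631, -0.95508821,  0.57518319]), 'wrist_torque': array([ 0.0331839 , -0.01439067, -0.02054629]), 'opening': 0.9966200088801835}
top {'fx': 490.87978055349686, 'fy': 490.87978055349686, 'cx': 283.1098435843145, 'cy': 211.52239302903575, 'k1': -0.0001373497937363571, 'rvec': array([ 2.13642286, -2.11439876,  0.21517233]), 'tvec': array([0.0066933 , 0.49370543, 1.01680397])}
side {'fx': 479.2716822291451, 'fy': 479.2716822291451, 'cx': 282.34425126345513, 'cy': 210.13918917615766, 'k1': 0.058402852582173405, 'rvec': array([ 2.26480259, -0.73894451,  0.2846013 ]), 'tvec': array([-0.39553156,  0.24301705,  0.94783742])}
```

View pics/top0.png

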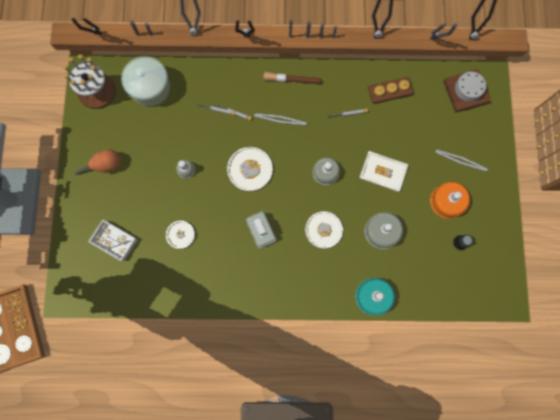

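View pics/side0.png

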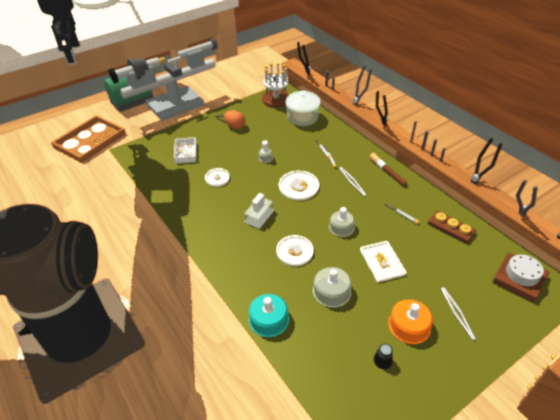

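The top view has three big round covers: grey at (384,230), orange at (450,200) and turquoise at (376,297). The orange and turquoise ones are look-alikes, so grey is the large cover. The glass pot at (146,82) is decor. The small cover is at (186,168), medium at (326,170) and oblong at (261,228). The dishes are at (180,235) small, (324,230) medium, (250,169) large and (384,171) oblong.

```bash
cat > h.py <<'E'
import numpy as np, cv2
from plant import ctrl
class C:
    def __init__(s,n):
        i=ctrl.camera_info(n); s.K=np.array([[i['fx'],0,i['cx']],[0,i['fy'],i['cy']],[0,0,1.]])
        s.D=np.array([i['k1'],0,0,0.]); s.rv=np.array(i['rvec']); s.R=cv2.Rodrigues(s.rv)[0]; s.t=np.array(i['tvec'])
        s.c=-s.R.T@s.t
    def ray(s,uv):
        p=cv2.undistortPoints(np.array(uv,float).reshape(-1,1,2),s.K,s.D).reshape(-1,2)
        return np.c_[p,np.ones(len(p))]
    def plane(s,uv,z):
        d=s.ray(uv)@s.R; return s.c+d*((z-s.c[2])/d[:,2])[:,None]
    def depth(s,uv,dd):
        return (s.ray(uv)*np.array(dd).reshape(-1,1)-s.t)@s.R
    def proj(s,P): return cv2.projectPoints(np.array(P,float).reshape(-1,1,3),s.rv,s.t,s.K,s.D)[0].reshape(-1,2)
    def cloud(s,d):
        v,u=np.mgrid[:420,:560]; return s.depth(np.c_[u.ravel(),v.ravel()],d.ravel()).reshape(420,560,3)
E
python3 - <<'E'
from h import *
for n in("top","side"):
    c=C(n); print(n,c.c)
    z=np.load(f"{n}0.npz"); P=c.cloud(z['d'])
    if n=="top":
        for nm,u,v in [("small",186,168),("med",326,170),("large",384,230),("obl",261,228),("ds",180,235),("dm",324,230),("dl",250,169),("do",384,171),("orange",450,200),("turq",376,297),("loupe",464,242),("tin",114,240),("bench",300,260)]:
            w=P[v-14:v+15,u-14:u+15].reshape(-1,3); print(nm,c.plane([[u,v]],0.03).round(3), P[v,u].round(3), np.percentile(w[:,2],[2,20,50,80,98]).round(3))
im=cv2.imread("pics/top0.png")[130:270,150:430]
cv2.imwrite("pics/top0c.png",cv2.resize(im,None,fx=2.8,fy=2.8,interpolation=cv2.INTER_CUBIC))
im=cv2.imread("pics/side0.png")[130:350,170:450]
cv2.imwrite("pics/side0c.png",cv2.resize(im,None,fx=2.7,fy=2.7,interpolation=cv2.INTER_CUBIC))
E
```

```text
top [0.29094187 0.02163765 1.09204616]
small [[0.594 0.23  0.03 ]] [0.592 0.229 0.034] [-0.003 -0.001  0.001  0.022  0.055]
med [[ 0.593 -0.084  0.03 ]] [ 0.589 -0.082  0.045] [-0.003  0.001  0.028  0.033  0.062]
large [[ 0.458 -0.21   0.03 ]] [ 0.456 -0.206  0.047] [0.002 0.036 0.038 0.04  0.069]
obl [[0.46 0.06 0.03]] [0.455 0.059 0.063] [-0.002  0.001  0.031  0.034  0.064]
ds [[0.442 0.236 0.03 ]] [0.445 0.239 0.014] [-0.003  0.001  0.004  0.007  0.013]
dm [[ 0.457 -0.078  0.03 ]] [ 0.46  -0.08   0.009] [-0.     0.002  0.005  0.008  0.013]
dl [[0.593 0.087 0.03 ]] [0.599 0.088 0.009] [0.    0.003 0.005 0.009 0.013]
do [[ 0.592 -0.214  0.03 ]] [ 0.599 -0.22   0.005] [-0.002  0.002  0.004  0.007  0.013]
orange [[ 0.527 -0.359  0.03 ]] [ 0.526 -0.356  0.038] [0.002 0.035 0.037 0.04  0.068]
turq [[ 0.313 -0.189  0.03 ]] [ 0.313 -0.182  0.063] [0.01  0.036 0.038 0.041 0.068]
loupe [[ 0.434 -0.385  0.03 ]] [ 0.432 -0.38   0.042] [-0.003 -0.001  0.001  0.021  0.045]
tin [[0.43  0.378 0.03 ]] [0.433 0.387 0.005] [-0.002  0.     0.002  0.006  0.021]
bench [[ 0.391 -0.026  0.03 ]] [ 0.393 -0.027  0.001] [-0.004 -0.001  0.     0.002  0.005]
side [ 0.04223734 -0.63712049  0.84035217]
```

View pics/top0c.png

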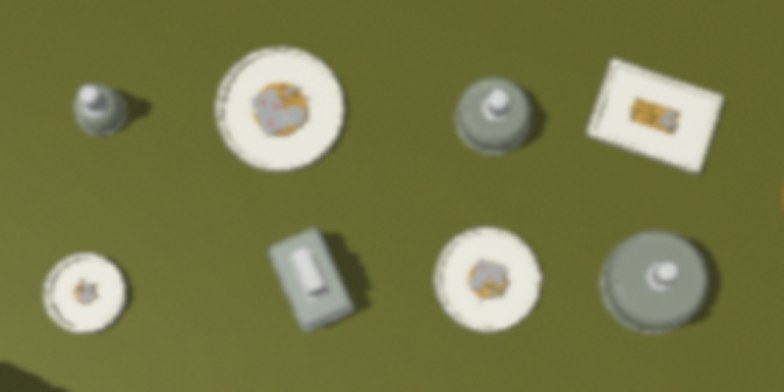

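View pics/side0c.png

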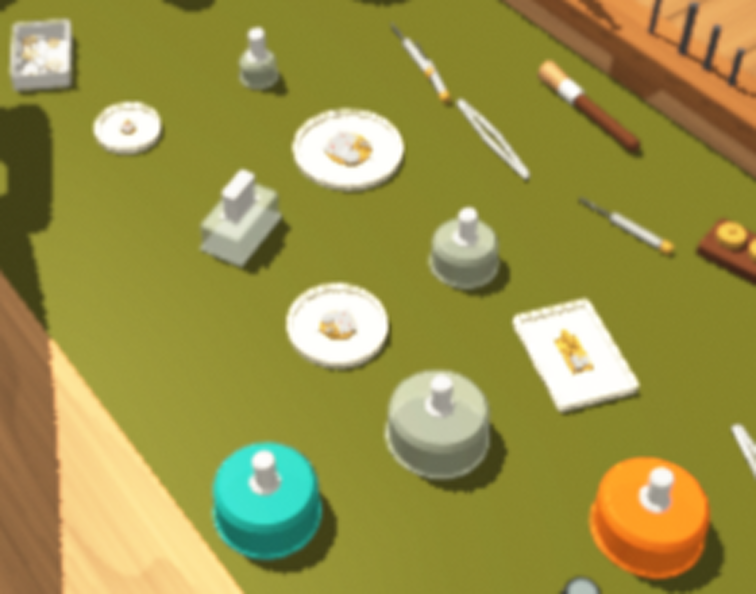

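```bash
python3 - <<'E'
from h import *
Z={n:np.load(f"{n}0.npz") for n in("top","side")}
cam={n:C(n) for n in Z}
g={"small":(.592,.229,.026,.020),"med":(.589,-.082,.032,.03),"large":(.456,-.206,.038,.04),"obl":(.455,.059,.032,.04)}
for n in Z:
    P=cam[n].cloud(Z[n]['d']).reshape(-1,3)
    for k,(x,y,h,r) in g.items():
        near=np.hypot(P[:,0]-x,P[:,1]-y)<r+.02
        kn=P[near&(P[:,2]>h+.012)]; cp=P[near&(abs(P[:,2]-h)<.006)]; kt=P[near&(P[:,2]>h+.026)]
        a=lambda q:cv2.minEnclosingCircle(q[:,:2].astype(np.float32))
        print(n,k,"knob",len(kn),kn.mean(0).round(4),"ktop",len(kt),kt.mean(0).round(4),a(kt)[0],"cap circ",np.round([*a(cp)[0],a(cp)[1]],4))
        if k=="obl":
            rr=cv2.minAreaRect(cp[:,:2].astype(np.float32)); print("   caprect",rr, "knobrect",cv2.minAreaRect(kt[:,:2].astype(np.float32)))
    im=Z[n]['im']; hsv=cv2.cvtColor(im,cv2.COLOR_RGB2HSV)
    m=((hsv[...,1]<70)&(hsv[...,2]>135)).astype(np.uint8)
    for k,(x,y,r) in {"ds":(.444,.238,.031),"dm":(.459,-.08,.041),"dl":(.596,.088,.051),"do":(.594,-.216,.055)}.items():
        u=cam[n].proj([[x,y,.005]])[0]
        mm=np.zeros_like(m); cv2.circle(mm,tuple(int(q) for q in u.round()),int(r*520*1.25),1,-1)
        cs=cv2.findContours(m*mm,cv2.RETR_EXTERNAL,cv2.CHAIN_APPROX_NONE)[0]
        c=cv2.convexHull(max(cs,key=cv2.contourArea)).reshape(-1,2)
        q=cam[n].plane(c,.008)[:,:2].astype(np.float32)
        if k=="do":
            print(n,k,cv2.minAreaRect(q))
        else:
            A=np.c_[2*q,np.ones(len(q))]; s=np.linalg.lstsq(A,(q**2).sum(1),rcond=None)[0]
            print(n,k,s[:2].round(4),"r",np.sqrt(s[2]+s[0]**2+s[1]**2).round(4))
E
```

```text
top small knob 55 [0.5962 0.2334 0.0523] ktop 38 [0.5973 0.2344 0.0552] (0.597946286201477, 0.23466774821281433) cap circ [0.5971 0.2341 0.0184]
top med knob 54 [ 0.5941 -0.0853  0.0584] ktop 37 [ 0.595  -0.0859  0.0612] (0.5956683158874512, -0.08582006394863129) cap circ [ 0.5961 -0.0855  0.0288]
top large knob 54 [ 0.4597 -0.2108  0.0659] ktop 43 [ 0.4604 -0.2117  0.0677] (0.4604719579219818, -0.21188989281654358) cap circ [ 0.4602 -0.2123  0.0385]
top obl knob 113 [0.4585 0.0603 0.0611] ktop 103 [0.4592 0.0605 0.0619] (0.45956751704216003, 0.06049514189362526) cap circ [0.4589 0.0614 0.0386]
   caprect ((0.4595845639705658, 0.060549426823854446), (0.06983091682195663, 0.040895506739616394), 24.787492752075195) knobrect ((0.4594994783401489, 0.06060474365949631), (0.03382208198308945, 0.013956708833575249), 23.740571975708008)
top ds [0.4475 0.2416] r 0.0327
top dm [ 0.4621 -0.0795] r 0.0428
top dl [0.6014 0.0898] r 0.0527
top do ((0.5990778803825378, -0.21774055063724518), (0.0984959676861763, 0.07095365971326828), 70.65550994873047)
side small knob 42 [0.5955 0.2284 0.0489] ktop 
[... 309 characters left out ...]
0.4591 -0.2159  0.067 ] (0.45949259400367737, -0.21607601642608643) cap circ [ 0.46   -0.2155  0.0381]
side obl knob 112 [0.4578 0.0543 0.0564] ktop 65 [0.4588 0.0562 0.0606] (0.45958566665649414, 0.0565490759909153) cap circ [0.4584 0.0559 0.0369]
   caprect ((0.4589325785636902, 0.05661201477050781), (0.069761723279953, 0.04112199693918228), 26.300678253173828) knobrect ((0.4591499865055084, 0.05710458755493164), (0.035651616752147675, 0.014578395523130894), 27.680395126342773)
side ds [0.446  0.2363] r 0.0347
side dm [ 0.4617 -0.0833] r 0.0436
side dl [0.6001 0.0847] r 0.0538
side do ((0.5982673168182373, -0.2217363715171814), (0.10087866336107254, 0.07160085439682007), 70.59490203857422)
```

```bash
cat > go.py <<'E'
import sys; from h import *
from scipy.spatial.transform import Rotation as R
x,y,z,yaw=map(float,sys.argv[1:5])
s=ctrl.get_state(); Q=R.from_quat(s['tcp_rot']); a=np.radians(yaw)
T=np.array([[-np.sin(a),np.cos(a),0],[np.cos(a),np.sin(a),0],[0,0,-1]]).T  # placeholder cols
ty=np.array([np.cos(a),np.sin(a),0]); tz=np.array([0,0,-1.]); T=np.c_[np.cross(ty,tz),ty,tz]
print("dpos",Q.inv().apply(np.array([x,y,z])-s['eef_pos']).round(4),"drot",(Q.inv()*R.from_matrix(T)).as_rotvec().round(4), "t",round(s['time'],2),s['eef_pos'].round(4),"open",round(s['opening'],3),"q",s['qpos'].round(2),"F",s['contact_force'].round(2))
E
python3 go.py .597 .232 .15 0
```

```text
dpos [-0.4466 -0.215   0.0974] drot [-2.100e-03  9.000e-04  1.142e+00] t 0.1 [0.2803 0.6134 0.247 ] open 1.003 q [ 0.99  0.29  1.58  0.    1.28 -0.15] F [-0.13  0.2   0.32]
```

>>> carry_out --commands '[{"delta_pos":[-0.035,-0.017,0.008],"delta_rot":[0,0,0.09],"claw":100},{"delta_pos":[-0.07,-0.034,0.016],"delta_rot":[0,0,0.18],"claw":100},{"delta_pos":[-0.105,-0.05,0.024],"delta_rot":[0,0,0.27],"claw":100},{"delta_pos":[-0.14,-0.067,0.032],"delta_rot":[0,0,0.36],"claw":100},{"delta_pos":[-0.175,-0.084,0.04],"delta_rot":[0,0,0.45],"claw":100},{"delta_pos":[-0.21,-0.101,0.048],"delta_rot":[0,0,0.54],"claw":100},{"delta_pos":[-0.245,-0.118,0.056],"delta_rot":[0,0,0.63],"claw":100},{"delta_pos":[-0.28,-0.135,0.064],"delta_rot":[0,0,0.72],"claw":100}]' --force 50

```text
time: 0.77
eef_pos: [0.4793, 0.3724, 0.1824]
tcp_rot: [0.545, 0.838, -0.001, -0.0]
contact_force: [0.1, 0.5, 0.3]
opening: 1.0
```

```bash
python3 go.py .597 .232 .15 0
```

```text
dpos [-0.176   0.0507  0.0325] drot [-0.0023  0.0017  0.4177] t 0.77 [0.4793 0.3724 0.1824] open 1.0 q [ 0.49  0.2   1.8  -0.    1.14  0.08] F [0.11 0.49 0.33]
```

>>> carry_out --commands '[{"delta_pos":[-0.035,0.01,0.006],"delta_rot":[0,0,0.085],"claw":100},{"delta_pos":[-0.07,0.02,0.013],"delta_rot":[0,0,0.17],"claw":100},{"delta_pos":[-0.105,0.03,0.02],"delta_rot":[0,0,0.25],"claw":100},{"delta_pos":[-0.14,0.04,0.026],"delta_rot":[0,0,0.335],"claw":100},{"delta_pos":[-0.176,0.051,0.032],"delta_rot":[-0.002,0.002,0.418],"claw":100},{"delta_pos":[-0.176,0.051,0.032],"delta_rot":[-0.002,0.002,0.418],"claw":100},{"delta_pos":[-0.176,0.051,0.032],"delta_rot":[-0.002,0.002,0.418],"claw":100}]'

```text
time: 1.35
eef_pos: [0.5978, 0.2301, 0.1493]
tcp_rot: [0.708, 0.706, -0.001, -0.001]
contact_force: [1.2, 0.7, 0.5]
opening: 0.998
```

```bash
python3 - <<'E'
from h import *
for n in("top","side"):
    im,d=ctrl.read_camera(n); c=C(n); np.savez(f"{n}1.npz",im=im,d=d)
    u=c.proj([ctrl.get_state()['eef_pos'],[.597,.232,.048]]); print(n,u)
    im=im[:,:,::-1].copy(); x,y=u[1].astype(int)
    for q in u: cv2.circle(im,tuple(int(v) for v in q.round()),2,(0,0,255),-1)
    cv2.imwrite(f"pics/{n}1.png",cv2.resize(im[max(0,y-90):y+60,max(0,x-80):x+100],None,fx=3.5,fy=3.5,interpolation=cv2.INTER_CUBIC))
E
python3 go.py .597 .232 .046 0
```

```text
top [[174.31957689 149.75632149]
 [183.59358489 164.26686936]]
side [[262.6506824  111.78759643]
 [264.49144801 144.1722108 ]]
dpos [-0.0004  0.0005  0.104 ] drot [-0.0016 -0.0004  0.0001] t 1.45 [0.5967 0.2324 0.15  ] open 1.001 q [0.21 0.31 1.74 0.   1.1  0.21] F [-0.53  0.17 -0.03]
```

View pics/side1.png

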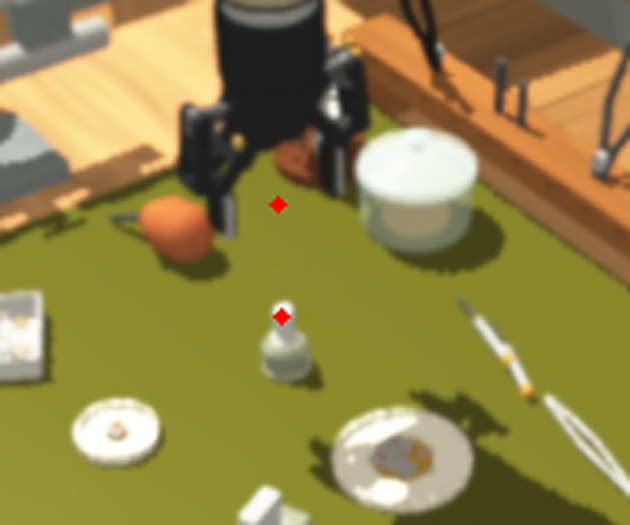

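View pics/top1.png

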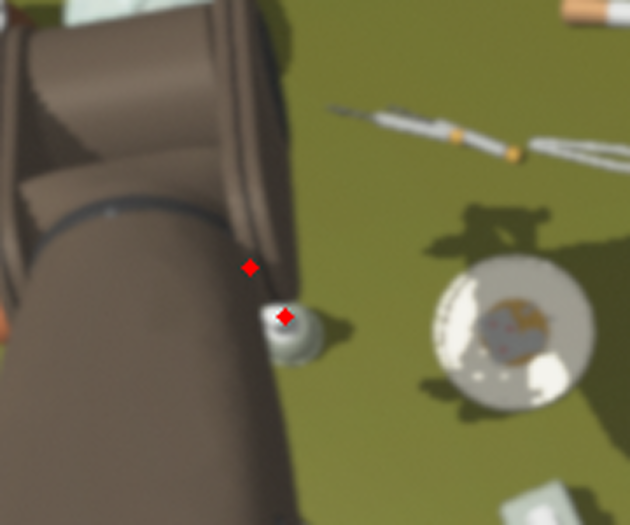

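The side picture shows the open jaws centred about the projected TCP, with the small knob directly below at about (264,144) in full-image pixels. I'll descend and grip.

>>> carry_out --commands '[{"delta_pos":[0,0,0.03],"delta_rot":[0,0,0],"claw":100},{"delta_pos":[0,0,0.06],"delta_rot":[0,0,0],"claw":100},{"delta_pos":[0,0,0.085],"delta_rot":[0,0,0],"claw":100},{"delta_pos":[0,0,0.104],"delta_rot":[0,0,0],"claw":100},{"delta_pos":[0,0,0.104],"delta_rot":[0,0,0],"claw":100},{"delta_pos":[0,0,0.104],"delta_rot":[0,0,0],"claw":60},{"delta_pos":[0,0,0.104],"delta_rot":[0,0,0],"claw":40},{"delta_pos":[0,0,0.104],"delta_rot":[0,0,0],"claw":25}]' --force 50

```text
time: 2.12
eef_pos: [0.5978, 0.2333, 0.0485]
tcp_rot: [0.707, 0.708, 0.001, 0.0]
contact_force: [-0.4, 1.2, -0.1]
opening: 0.603
```

>>> carry_out --commands '[{"delta_pos":[0,0,0],"delta_rot":[0,0,0],"claw":10},{"delta_pos":[0,0,0],"delta_rot":[0,0,0],"claw":0},{"delta_pos":[0,0,0],"delta_rot":[0,0,0],"claw":0},{"delta_pos":[0,0,0],"delta_rot":[0,0,0],"claw":0},{"delta_pos":[0,0,0],"delta_rot":[0,0,0],"claw":0}]' --force 50

```text
time: 2.53
eef_pos: [0.5989, 0.2336, 0.0502]
tcp_rot: [0.707, 0.707, 0.002, 0.001]
contact_force: [-0.6, 0.3, 5.2]
opening: 0.164
```

```bash
python3 go.py .597 .232 .046 0
```

```text
dpos [-0.0016 -0.0019  0.0042] drot [ 0.0048 -0.002   0.0009] t 2.53 [0.5989 0.2336 0.0502] open 0.164 q [0.21 0.44 1.78 0.   0.92 0.21] F [-0.56  0.32  5.19]
```

>>> carry_out --commands '[{"delta_pos":[0,0,-0.01],"delta_rot":[0,0,0],"claw":0},{"delta_pos":[0,0,-0.03],"delta_rot":[0,0,0],"claw":0},{"delta_pos":[0,0,-0.055],"delta_rot":[0,0,0],"claw":0},{"delta_pos":[0,0,-0.07],"delta_rot":[0,0,0],"claw":0},{"delta_pos":[0,0,-0.07],"delta_rot":[0,0,0],"claw":0},{"delta_pos":[0,0,-0.07],"delta_rot":[0,0,0],"claw":0}]'

```text
time: 3.03
eef_pos: [0.599, 0.2335, 0.1211]
tcp_rot: [0.707, 0.707, 0.003, 0.002]
contact_force: [-0.5, -0.3, -0.8]
opening: 0.167
```

```bash
cat > snap.py <<'E'
import sys; from h import *
tag=sys.argv[1]; X=[float(v) for v in sys.argv[2:5]]
c=C("side"); im,d=ctrl.read_camera("side"); np.savez(f"side{tag}.npz",im=im,d=d)
x,y=c.proj([X])[0].astype(int); x=max(x,100);y=max(y,75)
print("crop origin",x-100,y-75)
cv2.imwrite(f"pics/side{tag}.png",cv2.resize(im[y-75:y+75,x-100:x+100,::-1],None,fx=3.5,fy=3.5,interpolation=cv2.INTER_CUBIC))
E
python3 snap.py 2 .55 .232 .08; python3 go.py .4467 .239 .12 0
```

```text
crop origin 149 65
dpos [ 0.0059 -0.1513 -0.0011] drot [ 0.0038 -0.0017  0.0009] t 3.08 [0.598  0.2333 0.1195] open 0.167 q [0.21 0.34 1.76 0.   1.04 0.21] F [ 0.39 -0.46 -0.24]
```

View pics/side2.png

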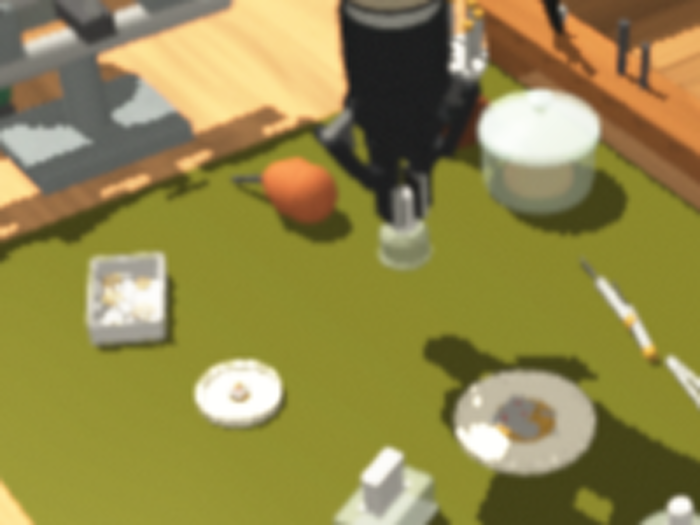

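>>> carry_out --commands '[{"delta_pos":[0.001,-0.025,0],"delta_rot":[0,0,0],"claw":0},{"delta_pos":[0.002,-0.055,0],"delta_rot":[0,0,0],"claw":0},{"delta_pos":[0.003,-0.085,0],"delta_rot":[0,0,0],"claw":0},{"delta_pos":[0.004,-0.115,0],"delta_rot":[0,0,0],"claw":0},{"delta_pos":[0.006,-0.14,0],"delta_rot":[0,0,0],"claw":0},{"delta_pos":[0.006,-0.151,0],"delta_rot":[0.003,-0.002,0.001],"claw":0},{"delta_pos":[0.006,-0.151,0],"delta_rot":[0.003,-0.002,0.001],"claw":0},{"delta_pos":[0.006,-0.151,0],"delta_rot":[0.003,-0.002,0.001],"claw":0}]'

```text
time: 3.75
eef_pos: [0.4471, 0.2391, 0.1184]
tcp_rot: [0.707, 0.707, 0.0, 0.0]
contact_force: [0.9, 0.1, -1.0]
opening: 0.168
```

```bash
python3 snap.py 3 .45 .232 .05; cat > held.py <<'E'
import sys; from h import *
# held cap points from a side shot: held.py tag captopz radius dx dy ; search near tcp
tag=sys.argv[1]; off=float(sys.argv[2]); r=float(sys.argv[3])
s=ctrl.get_state(); p=s['eef_pos']; c=C("side"); z=np.load(f"side{tag}.npz"); P=c.cloud(z['d']).reshape(-1,3)
h=p[2]-off
k=(np.hypot(P[:,0]-p[0],P[:,1]-p[1])<r+.012)&(abs(P[:,2]-h)<.03)
Q=P[k]; print("tcp",p.round(4))
for lo in np.arange(h-.036,h+.02,.006):
    q=Q[(Q[:,2]>=lo)&(Q[:,2]<lo+.006)]
    if len(q)>4:
        cc=cv2.minEnclosingCircle(q[:,:2].astype(np.float32)); print("z",lo.round(3),len(q),np.round([*cc[0],cc[1]],4),q.mean(0).round(4))
E
python3 held.py 3 .02 .02; python3 go.py .4467 .239 .05 0
```

```text
crop origin 116 89
tcp [0.448  0.2391 0.1189]
z 0.069 37 [0.4455 0.2355 0.0199] [0.4417 0.2246 0.0715]
z 0.075 26 [0.4434 0.2317 0.0167] [0.4393 0.2251 0.0778]
z 0.081 27 [0.4408 0.2306 0.0164] [0.4381 0.2248 0.084 ]
z 0.087 59 [0.4448 0.2344 0.0189] [0.4425 0.229  0.0896]
z 0.093 23 [0.4448 0.2303 0.0136] [0.4466 0.2285 0.0948]
z 0.099 24 [0.4462 0.2308 0.014 ] [0.4451 0.2291 0.1021]
z 0.105 28 [0.4456 0.2323 0.019 ] [0.4459 0.2296 0.1086]
z 0.111 34 [0.4468 0.2351 0.0209] [0.4439 0.2301 0.1137]
z 0.117 36 [0.4469 0.2374 0.0213] [0.4454 0.2314 0.1196]
dpos [-0.0001 -0.0015  0.0689] drot [ 0.0017  0.0002 -0.0003] t 3.8 [0.448  0.2391 0.1189] open 0.17 q [ 0.29  0.07  2.08 -0.    0.99  0.29] F [ 1.03 -0.55 -0.21]
```

View pics/side3.png

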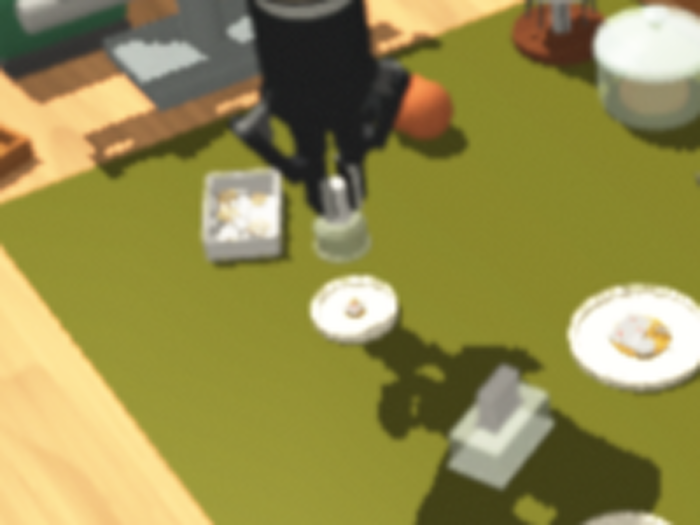

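>>> carry_out --commands '[{"delta_pos":[0,-0.001,0.015],"delta_rot":[0,0,0],"claw":0},{"delta_pos":[0,-0.001,0.03],"delta_rot":[0,0,0],"claw":0},{"delta_pos":[0,-0.001,0.045],"delta_rot":[0,0,0],"claw":0},{"delta_pos":[0,-0.001,0.053],"delta_rot":[0,0,0],"claw":0},{"delta_pos":[0,-0.001,0.057],"delta_rot":[0,0,0],"claw":0},{"delta_pos":[0,-0.001,0.06],"delta_rot":[0,0,0],"claw":0},{"delta_pos":[0,-0.001,0.06],"delta_rot":[0,0,0],"claw":0}]'

```text
time: 4.38
eef_pos: [0.4477, 0.239, 0.0587]
tcp_rot: [0.707, 0.707, 0.0, 0.001]
contact_force: [-0.5, -0.2, -0.6]
opening: 0.165
```

>>> carry_out --commands '[{"delta_pos":[0,0,0.001],"delta_rot":[0,0,0],"claw":0},{"delta_pos":[0,0,0.002],"delta_rot":[0,0,0],"claw":0},{"delta_pos":[0,0,0.003],"delta_rot":[0,0,0],"claw":0},{"delta_pos":[0,0,0.003],"delta_rot":[0,0,0],"claw":0}]'

```text
time: 4.72
eef_pos: [0.4479, 0.2391, 0.0559]
tcp_rot: [0.707, 0.707, 0.001, 0.001]
contact_force: [-0.5, 0.1, -0.5]
opening: 0.167
```

```bash
python3 snap.py 4 .45 .232 .03;  python3 go.py .4467 .239 .05 0
```

```text
crop origin 117 95
dpos [-0.0001 -0.0011  0.0059] drot [ 0.002   0.0002 -0.0006] t 4.77 [0.4478 0.2391 0.0559] open 0.163 q [ 0.29  0.17  2.11 -0.    0.86  0.29] F [ 0.13 -0.01 -0.77]
```

View pics/side4.png

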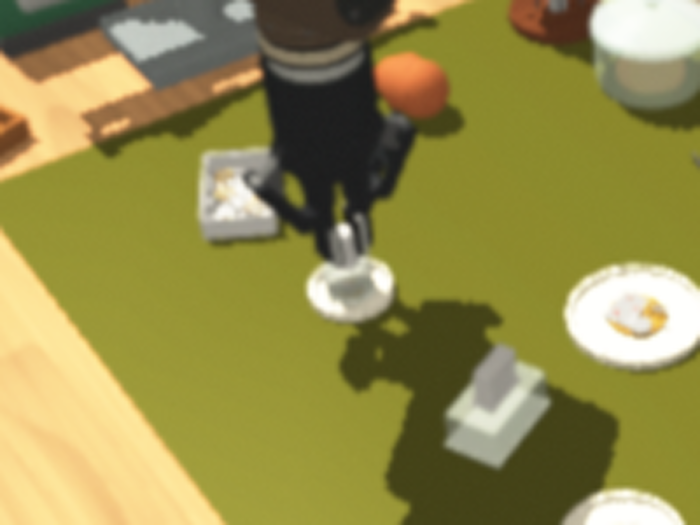

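>>> carry_out --commands '[{"delta_pos":[0,0,0.001],"delta_rot":[0,0,0],"claw":0},{"delta_pos":[0,0,0.002],"delta_rot":[0,0,0],"claw":0},{"delta_pos":[0,0,0.002],"delta_rot":[0,0,0],"claw":0}]'

```text
time: 5.02
eef_pos: [0.448, 0.2392, 0.0542]
tcp_rot: [0.707, 0.707, 0.001, 0.001]
contact_force: [-0.7, 0.0, 0.9]
opening: 0.165
```

>>> carry_out --commands '[{"delta_pos":[0,0,0.001],"delta_rot":[0,0,0],"claw":0},{"delta_pos":[0,0,0.002],"delta_rot":[0,0,0],"claw":0},{"delta_pos":[0,0,0.002],"delta_rot":[0,0,0],"claw":0}]'

```text
time: 5.27
eef_pos: [0.4483, 0.2392, 0.054]
tcp_rot: [0.707, 0.707, 0.0, 0.001]
contact_force: [-3.8, -2.6, 10.9]
opening: 0.168
```

Contact came at z = 0.054, which is the grasp height plus the 4 mm floor, as predicted. I'll relax the pressure slightly and release.

>>> carry_out --commands '[{"delta_pos":[0,0,0],"delta_rot":[0,0,0],"claw":0},{"delta_pos":[0,0,0],"delta_rot":[0,0,0],"claw":20},{"delta_pos":[0,0,0],"delta_rot":[0,0,0],"claw":30},{"delta_pos":[0,0,0],"delta_rot":[0,0,0],"claw":45},{"delta_pos":[0,0,0],"delta_rot":[0,0,0],"claw":60},{"delta_pos":[0,0,-0.005],"delta_rot":[0,0,0],"claw":80},{"delta_pos":[0,0,-0.03],"delta_rot":[0,0,0],"claw":100},{"delta_pos":[0,0,-0.06],"delta_rot":[0,0,0],"claw":100}]'

```text
time: 5.93
eef_pos: [0.4461, 0.2386, 0.1123]
tcp_rot: [0.707, 0.707, -0.003, -0.001]
contact_force: [1.0, 0.5, 0.8]
opening: 0.981
```

```bash
python3 snap.py 5 .45 .232 .03;  python3 go.py .595 -.0878 .14 0
```

```text
crop origin 117 95
dpos [-0.3281  0.144  -0.0189] drot [ 0.0086 -0.0015  0.    ] t 5.98 [0.4511 0.2403 0.1204] open 1.001 q [ 0.29  0.07  2.08 -0.    0.99  0.29] F [2.5  2.05 3.19]
```

View pics/side5.png

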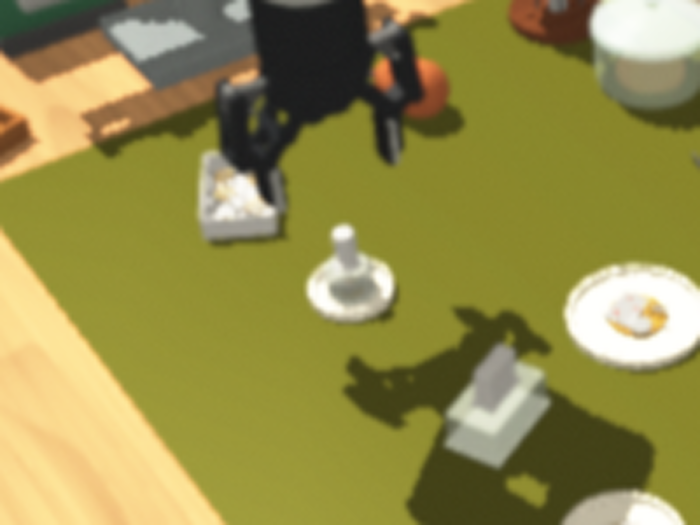

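Small cover is in its dish. Next is the medium one.

>>> carry_out --commands '[{"delta_pos":[-0.03,0.013,-0.012],"delta_rot":[0,0,0],"claw":100},{"delta_pos":[-0.065,0.028,-0.019],"delta_rot":[0,0,0],"claw":100},{"delta_pos":[-0.102,0.045,-0.019],"delta_rot":[0,0,0],"claw":100},{"delta_pos":[-0.139,0.061,-0.019],"delta_rot":[0,0,0],"claw":100},{"delta_pos":[-0.176,0.077,-0.019],"delta_rot":[0,0,0],"claw":100},{"delta_pos":[-0.213,0.093,-0.019],"delta_rot":[0,0,0],"claw":100},{"delta_pos":[-0.25,0.109,-0.019],"delta_rot":[0,0,0],"claw":100},{"delta_pos":[-0.287,0.126,-0.019],"delta_rot":[0,0,0],"claw":100}]'

```text
time: 6.65
eef_pos: [0.5774, -0.0487, 0.1403]
tcp_rot: [0.707, 0.707, 0.004, 0.003]
contact_force: [0.3, 0.5, 0.1]
opening: 0.998
```

```bash
python3 go.py .595 -.0878 .13 0
```

```text
dpos [-0.0391  0.0175  0.0104] drot [ 0.0091 -0.0016 -0.0002] t 6.65 [ 0.5774 -0.0487  0.1403] open 0.998 q [-0.26  0.19  1.91  0.    1.04 -0.26] F [0.29 0.45 0.11]
```

>>> carry_out --commands '[{"delta_pos":[-0.025,0.012,0.005],"delta_rot":[0.006,-0.001,0],"claw":100},{"delta_pos":[-0.039,0.0175,0.01],"delta_rot":[0.006,-0.001,0],"claw":100},{"delta_pos":[-0.039,0.0175,0.01],"delta_rot":[0.006,-0.001,0],"claw":100},{"delta_pos":[-0.039,0.0175,0.01],"delta_rot":[0.006,-0.001,0],"claw":100}]'

```text
time: 6.98
eef_pos: [0.5944, -0.0876, 0.1295]
tcp_rot: [0.708, 0.707, 0.001, -0.0]
contact_force: [0.7, 0.6, 0.7]
opening: 0.998
```

```bash
python3 snap.py 6 .595 -.0878 .05; python3 go.py .595 -.0878 .052 0
```

```text
crop origin 242 137
dpos [-0.0012  0.0007  0.0778] drot [ 0.0014 -0.0016 -0.0001] t 7.03 [ 0.5942 -0.0868  0.1298] open 1.002 q [-0.31  0.25  1.85  0.    1.04 -0.32] F [-0.27  0.33 -0.23]
```

View pics/side6.png

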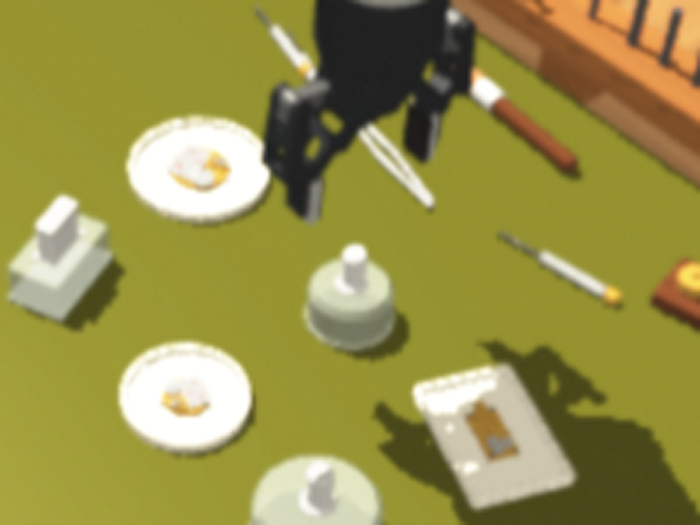

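The jaws straddle the medium knob, at about (343,212) in full-image pixels.

>>> carry_out --commands '[{"delta_pos":[-0.001,0.001,0.03],"delta_rot":[0,0,0],"claw":100},{"delta_pos":[-0.001,0.001,0.058],"delta_rot":[0,0,0],"claw":100},{"delta_pos":[-0.001,0.001,0.075],"delta_rot":[0,0,0],"claw":100},{"delta_pos":[-0.001,0.001,0.076],"delta_rot":[0,0,0],"claw":100},{"delta_pos":[-0.001,0.001,0.076],"delta_rot":[0,0,0],"claw":70},{"delta_pos":[-0.001,0.001,0.076],"delta_rot":[0,0,0],"claw":50},{"delta_pos":[-0.001,0.001,0.076],"delta_rot":[0,0,0],"claw":35},{"delta_pos":[-0.001,0.001,0.076],"delta_rot":[0,0,0],"claw":25}]'

```text
time: 7.7
eef_pos: [0.5966, -0.0876, 0.0558]
tcp_rot: [0.707, 0.707, 0.002, 0.002]
contact_force: [-0.1, -0.7, -0.1]
opening: 0.452
```

>>> carry_out --commands '[{"delta_pos":[0,0,0],"delta_rot":[0,0,0],"claw":10},{"delta_pos":[0,0,0],"delta_rot":[0,0,0],"claw":0},{"delta_pos":[0,0,0],"delta_rot":[0,0,0],"claw":0},{"delta_pos":[0,0,0],"delta_rot":[0,0,0],"claw":0},{"delta_pos":[0,0,0],"delta_rot":[0,0,0],"claw":0}]'

```text
time: 8.12
eef_pos: [0.5978, -0.0879, 0.0574]
tcp_rot: [0.707, 0.707, 0.003, 0.003]
contact_force: [0.3, 0.7, 6.6]
opening: 0.164
```

```bash
python3 go.py .595 -.0878 .052 0
```

```text
dpos [ 0.0001 -0.0028  0.0054] drot [ 0.0074 -0.0001  0.0002] t 8.12 [ 0.5978 -0.0879  0.0574] open 0.164 q [-0.31  0.35  1.87  0.    0.91 -0.32] F [0.27 0.66 6.59]
```

>>> carry_out --commands '[{"delta_pos":[0,0,-0.01],"delta_rot":[0,0,0],"claw":0},{"delta_pos":[0,0,-0.03],"delta_rot":[0,0,0],"claw":0},{"delta_pos":[0,0,-0.055],"delta_rot":[0,0,0],"claw":0},{"delta_pos":[0,0,-0.07],"delta_rot":[0,0,0],"claw":0},{"delta_pos":[0,0,-0.07],"delta_rot":[0,0,0],"claw":0}]'

```text
time: 8.53
eef_pos: [0.5995, -0.0887, 0.1318]
tcp_rot: [0.707, 0.707, 0.004, 0.006]
contact_force: [0.2, -0.6, 0.3]
opening: 0.164
```

```bash
python3 go.py .463 -.0816 .127 0
```

```text
dpos [ 0.0072 -0.1366  0.0028] drot [0.0145 0.0024 0.0002] t 8.53 [ 0.5995 -0.0887  0.1318] open 0.164 q [-0.32  0.25  1.85  0.    1.03 -0.32] F [ 0.16 -0.6   0.32]
```

>>> carry_out --commands '[{"delta_pos":[0.001,-0.025,0.001],"delta_rot":[0.01,0.002,0],"claw":0},{"delta_pos":[0.003,-0.055,0.002],"delta_rot":[0.01,0.002,0],"claw":0},{"delta_pos":[0.004,-0.085,0.003],"delta_rot":[0.01,0.002,0],"claw":0},{"delta_pos":[0.006,-0.115,0.003],"delta_rot":[0.01,0.002,0],"claw":0},{"delta_pos":[0.007,-0.13,0.003],"delta_rot":[0.01,0.002,0],"claw":0},{"delta_pos":[0.007,-0.1365,0.003],"delta_rot":[0.01,0.002,0],"claw":0},{"delta_pos":[0.007,-0.1365,0.003],"delta_rot":[0.01,0.002,0],"claw":0},{"delta_pos":[0.007,-0.1365,0.003],"delta_rot":[0.01,0.002,0],"claw":0}]'

```text
time: 9.2
eef_pos: [0.4634, -0.082, 0.1268]
tcp_rot: [0.707, 0.707, 0.002, 0.002]
contact_force: [0.6, -0.4, -0.1]
opening: 0.165
```

```bash
python3 snap.py 7 .463 -.0816 .07; python3 held.py 7 .024 .03; python3 go.py .463 -.0816 .068 0
```

```text
crop origin 194 155
tcp [ 0.464  -0.0821  0.127 ]
z 0.073 52 [ 0.4555 -0.0908  0.0269] [ 0.4487 -0.1007  0.0764]
z 0.079 46 [ 0.4565 -0.0895  0.0267] [ 0.4488 -0.1009  0.0822]
z 0.085 48 [ 0.4598 -0.087   0.0282] [ 0.4499 -0.1006  0.088 ]
z 0.091 89 [ 0.4608 -0.0851  0.0285] [ 0.451  -0.0982  0.0948]
z 0.097 214 [ 0.4611 -0.0835  0.0268] [ 0.4562 -0.0901  0.0998]
z 0.103 11 [ 0.4614 -0.091   0.0108] [ 0.4626 -0.0917  0.1045]
z 0.109 25 [ 0.4612 -0.0936  0.0131] [ 0.4629 -0.0916  0.1124]
z 0.115 32 [ 0.4611 -0.0851  0.0202] [ 0.4572 -0.0909  0.1186]
z 0.121 45 [ 0.4614 -0.0877  0.0212] [ 0.4597 -0.0908  0.1245]
dpos [ 0.0006 -0.0013  0.059 ] drot [0.0056 0.0008 0.0001] t 9.25 [ 0.464  -0.0821  0.127 ] open 0.163 q [-0.39 -0.03  2.17  0.    1.   -0.39] F [ 0.14  0.15 -0.22]
```

View pics/side7.png

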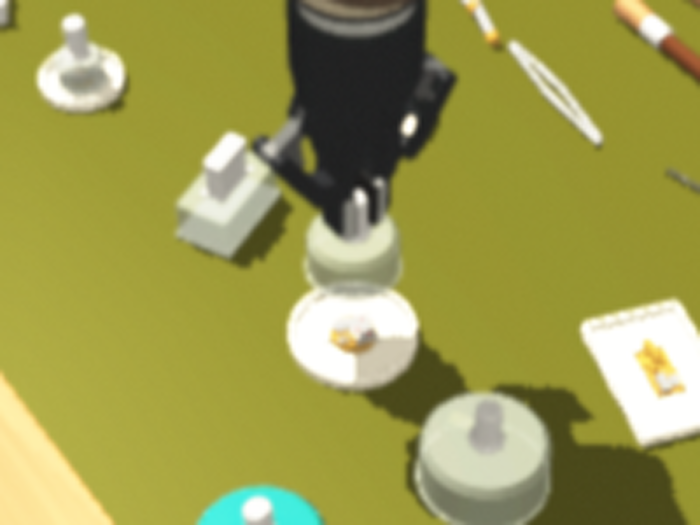

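Held cap measures (0.461,-0.084) and the dish (0.4617,-0.0833), so it is aligned. Lowering.

>>> carry_out --commands '[{"delta_pos":[0,-0.001,0.015],"delta_rot":[0.004,0,0],"claw":0},{"delta_pos":[0,-0.001,0.03],"delta_rot":[0.004,0,0],"claw":0},{"delta_pos":[0,-0.001,0.045],"delta_rot":[0.004,0,0],"claw":0},{"delta_pos":[0,-0.001,0.055],"delta_rot":[0.004,0,0],"claw":0},{"delta_pos":[0,-0.001,0.06],"delta_rot":[0.004,0,0],"claw":0},{"delta_pos":[0,-0.001,0.062],"delta_rot":[0.004,0,0],"claw":0},{"delta_pos":[0,-0.001,0.062],"delta_rot":[0.004,0,0],"claw":0}]'

```text
time: 9.83
eef_pos: [0.4637, -0.0822, 0.0648]
tcp_rot: [0.707, 0.707, 0.0, 0.001]
contact_force: [-0.2, -0.2, -0.6]
opening: 0.162
```

>>> carry_out --commands '[{"delta_pos":[0,0,0.001],"delta_rot":[0,0,0],"claw":0},{"delta_pos":[0,0,0.002],"delta_rot":[0,0,0],"claw":0},{"delta_pos":[0,0,0.003],"delta_rot":[0,0,0],"claw":0},{"delta_pos":[0,0,0.003],"delta_rot":[0,0,0],"claw":0}]'

```text
time: 10.17
eef_pos: [0.4638, -0.0823, 0.0621]
tcp_rot: [0.707, 0.707, 0.0, 0.001]
contact_force: [-0.6, 0.1, 0.3]
opening: 0.166
```

>>> carry_out --commands '[{"delta_pos":[0,0,0.001],"delta_rot":[0,0,0],"claw":0},{"delta_pos":[0,0,0.002],"delta_rot":[0,0,0],"claw":0},{"delta_pos":[0,0,0.002],"delta_rot":[0,0,0],"claw":0}]'

```text
time: 10.42
eef_pos: [0.4642, -0.0825, 0.0613]
tcp_rot: [0.707, 0.707, 0.0, 0.001]
contact_force: [-2.5, 1.3, 6.2]
opening: 0.166
```

Contact at 0.0613, against a prediction of 0.0614. Release.

>>> carry_out --commands '[{"delta_pos":[0,0,0],"delta_rot":[0,0,0],"claw":0},{"delta_pos":[0,0,0],"delta_rot":[0,0,0],"claw":20},{"delta_pos":[0,0,0],"delta_rot":[0,0,0],"claw":30},{"delta_pos":[0,0,0],"delta_rot":[0,0,0],"claw":45},{"delta_pos":[0,0,0],"delta_rot":[0,0,0],"claw":60},{"delta_pos":[0,0,-0.005],"delta_rot":[0,0,0],"claw":80},{"delta_pos":[0,0,-0.03],"delta_rot":[0,0,0],"claw":100},{"delta_pos":[0,0,-0.06],"delta_rot":[0,0,0],"claw":100}]'

```text
time: 11.08
eef_pos: [0.4621, -0.0816, 0.1198]
tcp_rot: [0.707, 0.707, -0.001, -0.002]
contact_force: [0.7, -0.5, 0.5]
opening: 0.978
```

```bash
python3 snap.py 8 .463 -.13 .04; python3 go.py .461 -.2138 .135 0
```

```text
crop origin 208 178
dpos [-0.1304 -0.006  -0.0069] drot [0.009  0.0039 0.0006] t 11.13 [ 0.467  -0.0834  0.1277] open 0.998 q [-0.39 -0.03  2.16 -0.    1.   -0.39] F [ 3.04 -0.04  3.96]
```

View pics/side8.png

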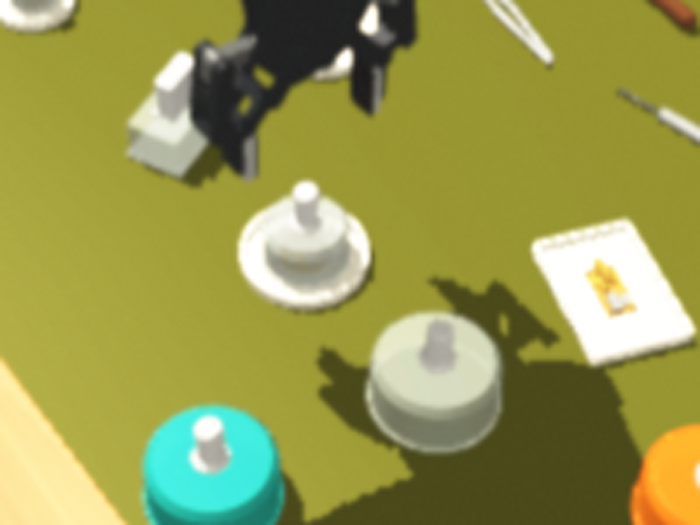

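Medium is in its dish. This enlarged crop also confirms the large cover: the clear grey one at crop (437,345), not the turquoise (208,430) or the orange one at the right edge.

>>> carry_out --commands '[{"delta_pos":[-0.03,-0.001,-0.007],"delta_rot":[0.006,0.003,0],"claw":100},{"delta_pos":[-0.065,-0.003,-0.007],"delta_rot":[0.006,0.003,0],"claw":100},{"delta_pos":[-0.1,-0.005,-0.007],"delta_rot":[0.006,0.003,0],"claw":100},{"delta_pos":[-0.12,-0.006,-0.007],"delta_rot":[0.006,0.003,0],"claw":100},{"delta_pos":[-0.13,-0.006,-0.007],"delta_rot":[0.006,0.003,0],"claw":100},{"delta_pos":[-0.13,-0.006,-0.007],"delta_rot":[0.006,0.003,0],"claw":100},{"delta_pos":[-0.13,-0.006,-0.007],"delta_rot":[0.006,0.003,0],"claw":100}]'

```text
time: 11.72
eef_pos: [0.4609, -0.213, 0.1349]
tcp_rot: [0.707, 0.707, 0.001, 0.001]
contact_force: [-0.3, 0.1, -0.7]
opening: 0.999
```

```bash
python3 snap.py 9 .463 -.2138 .06; python3 go.py .461 -.2138 .060 0
```

```text
crop origin 233 197
dpos [-0.0015 -0.      0.0747] drot [ 0.0023 -0.0003  0.0009] t 11.77 [ 0.4608 -0.2124  0.1347] open 1.001 q [-0.63  0.04  2.08  0.    1.02 -0.63] F [-0.05  0.83 -0.02]
```

View pics/side9.png

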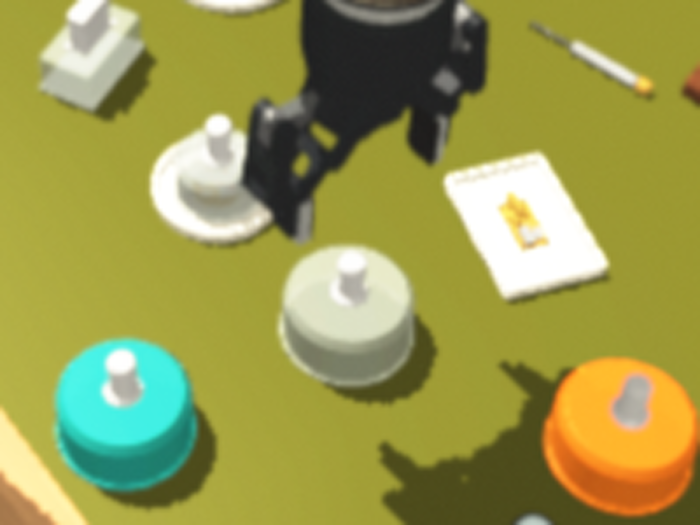

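The jaws are over the clear grey large cover, with its knob at crop (351,270). Descend and grip.

>>> carry_out --commands '[{"delta_pos":[-0.0015,0,0.03],"delta_rot":[0,0,0],"claw":100},{"delta_pos":[-0.0015,0,0.055],"delta_rot":[0,0,0],"claw":100},{"delta_pos":[-0.0015,0,0.073],"delta_rot":[0,0,0],"claw":100},{"delta_pos":[-0.0015,0,0.075],"delta_rot":[0,0,0],"claw":100},{"delta_pos":[-0.0015,0,0.075],"delta_rot":[0,0,0],"claw":70},{"delta_pos":[-0.0015,0,0.075],"delta_rot":[0,0,0],"claw":50},{"delta_pos":[-0.0015,0,0.075],"delta_rot":[0,0,0],"claw":35},{"delta_pos":[-0.0015,0,0.075],"delta_rot":[0,0,0],"claw":25}]'

```text
time: 12.43
eef_pos: [0.4621, -0.2143, 0.0614]
tcp_rot: [0.707, 0.708, 0.001, 0.002]
contact_force: [-0.8, -0.1, 0.6]
opening: 0.456
```

>>> carry_out --commands '[{"delta_pos":[0,0,0],"delta_rot":[0,0,0],"claw":10},{"delta_pos":[0,0,0],"delta_rot":[0,0,0],"claw":0},{"delta_pos":[0,0,0],"delta_rot":[0,0,0],"claw":0},{"delta_pos":[0,0,0],"delta_rot":[0,0,0],"claw":0},{"delta_pos":[0,0,0],"delta_rot":[0,0,0],"claw":0}]'

```text
time: 12.85
eef_pos: [0.4631, -0.2149, 0.0628]
tcp_rot: [0.707, 0.708, 0.001, 0.003]
contact_force: [-0.4, 0.7, 6.3]
opening: 0.163
```

```bash
python3 go.py .461 -.2138 .15 0
```

```text
dpos [ 0.0008 -0.0015 -0.0872] drot [0.0068 0.0027 0.0012] t 12.85 [ 0.4631 -0.2149  0.0628] open 0.163 q [-0.63  0.16  2.1   0.    0.87 -0.64] F [-0.44  0.74  6.31]
```

>>> carry_out --commands '[{"delta_pos":[0,0,-0.01],"delta_rot":[0,0,0],"claw":0},{"delta_pos":[0,0,-0.03],"delta_rot":[0.006,0.002,0],"claw":0},{"delta_pos":[0,0,-0.055],"delta_rot":[0.006,0.002,0],"claw":0},{"delta_pos":[0,0,-0.08],"delta_rot":[0.006,0.002,0],"claw":0},{"delta_pos":[0,0,-0.09],"delta_rot":[0.006,0.002,0],"claw":0},{"delta_pos":[0,0,-0.09],"delta_rot":[0.006,0.002,0],"claw":0}]'

```text
time: 13.35
eef_pos: [0.4639, -0.2158, 0.1561]
tcp_rot: [0.707, 0.708, 0.0, 0.004]
contact_force: [-0.5, 0.4, -0.4]
opening: 0.168
```

```bash
python3 snap.py 10 .463 -.2138 .1; python3 go.py .6025 .0862 .152 0
```

```text
crop origin 235 185
dpos [0.3011 0.14   0.0016] drot [0.003  0.0024 0.0011] t 13.4 [ 0.4629 -0.215   0.1539] open 0.167 q [-0.63  0.02  2.06 -0.    1.06 -0.63] F [ 0.03  1.11 -1.39]
```

View pics/side10.png

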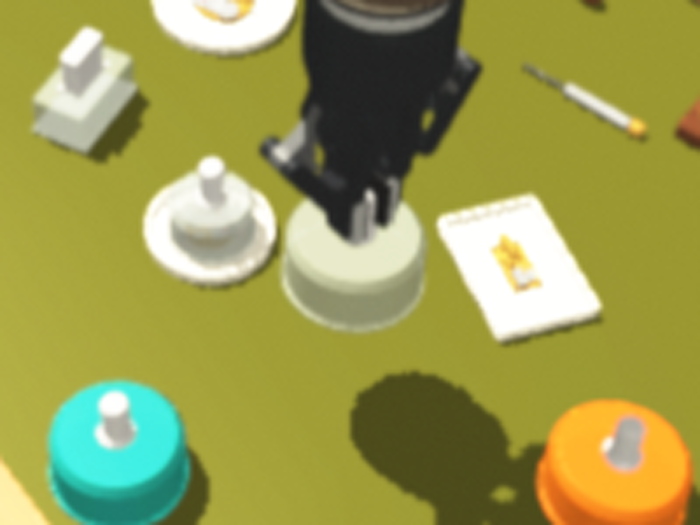

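The large cover is held level. Carry it over to the large dish.

>>> carry_out --commands '[{"delta_pos":[0.02,0.009,0],"delta_rot":[0,0,0],"claw":0},{"delta_pos":[0.05,0.023,0],"delta_rot":[0,0,0],"claw":0},{"delta_pos":[0.082,0.038,0],"delta_rot":[0,0,0],"claw":0},{"delta_pos":[0.114,0.053,0],"delta_rot":[0,0,0],"claw":0},{"delta_pos":[0.146,0.068,0],"delta_rot":[0,0,0],"claw":0},{"delta_pos":[0.178,0.083,0],"delta_rot":[0,0,0],"claw":0},{"delta_pos":[0.21,0.098,0],"delta_rot":[0,0,0],"claw":0},{"delta_pos":[0.24,0.112,0],"delta_rot":[0,0,0],"claw":0}]'

```text
time: 14.07
eef_pos: [0.5736, 0.0271, 0.1508]
tcp_rot: [0.707, 0.708, -0.001, 0.0]
contact_force: [-0.3, -0.8, -0.7]
opening: 0.161
```

```bash
python3 go.py .6025 .0862 .150 0
```

```text
dpos [0.059  0.029  0.0006] drot [-0.0014  0.0018  0.0014] t 14.07 [0.5736 0.0271 0.1508] open 0.161 q [-0.13  0.17  1.91 -0.    1.07 -0.13] F [-0.32 -0.76 -0.65]
```

>>> carry_out --commands '[{"delta_pos":[0.028,0.013,0],"delta_rot":[0,0,0],"claw":0},{"delta_pos":[0.05,0.024,0],"delta_rot":[0,0,0],"claw":0},{"delta_pos":[0.059,0.029,0],"delta_rot":[0,0,0],"claw":0},{"delta_pos":[0.059,0.029,0],"delta_rot":[0,0.001,0.001],"claw":0},{"delta_pos":[0.059,0.029,0],"delta_rot":[0,0.001,0.001],"claw":0}]'

```text
time: 14.48
eef_pos: [0.6015, 0.0859, 0.1488]
tcp_rot: [0.707, 0.708, -0.002, -0.001]
contact_force: [0.5, 0.2, -0.7]
opening: 0.167
```

```bash
python3 snap.py 11 .6025 .086 .08; python3 held.py 11 .025 .04; python3 go.py .6025 .0862 .070 0
```

```text
crop origin 199 87
tcp [0.6015 0.0853 0.1492]
z 0.094 58 [0.5961 0.0806 0.0379] [0.5831 0.0613 0.0973]
z 0.1 61 [0.5924 0.0782 0.0364] [0.579  0.0631 0.1033]
z 0.106 60 [0.5944 0.0787 0.0375] [0.5829 0.0616 0.1093]
z 0.112 81 [0.5988 0.0839 0.0388] [0.5843 0.0648 0.1157]
z 0.118 321 [0.597  0.0829 0.0381] [0.5926 0.0765 0.1217]
z 0.124 40 [0.5928 0.0776 0.0318] [0.5915 0.0755 0.1253]
z 0.13 19 [0.5965 0.074  0.0145] [0.5984 0.0768 0.1336]
z 0.136 29 [0.5991 0.0826 0.0198] [0.5966 0.0771 0.1397]
z 0.142 31 [0.5987 0.0777 0.0222] [0.5966 0.0775 0.1452]
dpos [0.001  0.0013 0.0792] drot [-0.0042  0.0013  0.0001] t 14.53 [0.6015 0.0853 0.1492] open 0.168 q [-0.03  0.24  1.82 -0.    1.08 -0.02] F [-0.2  -0.4  -0.32]
```

View pics/side11.png

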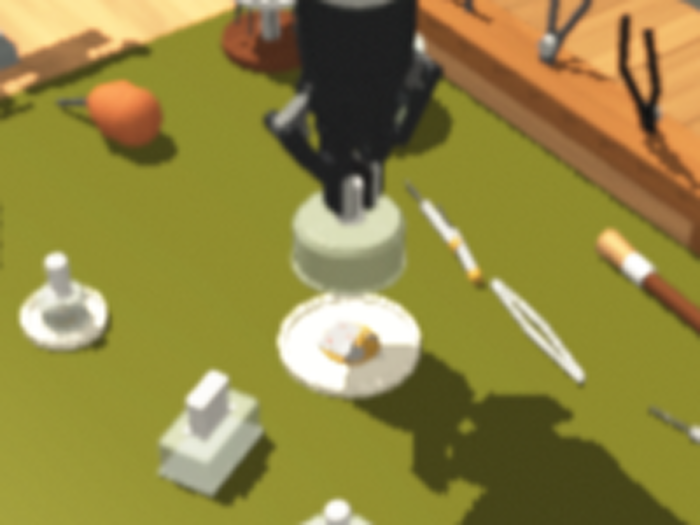

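>>> carry_out --commands '[{"delta_pos":[0.001,0.002,0.018],"delta_rot":[-0.002,0,0],"claw":0},{"delta_pos":[0.001,0.002,0.036],"delta_rot":[-0.002,0,0],"claw":0},{"delta_pos":[0.001,0.002,0.055],"delta_rot":[-0.002,0,0],"claw":0},{"delta_pos":[0.001,0.002,0.07],"delta_rot":[-0.002,0,0],"claw":0},{"delta_pos":[0.001,0.002,0.077],"delta_rot":[-0.002,0,0],"claw":0},{"delta_pos":[0.001,0.002,0.079],"delta_rot":[-0.002,0,0],"claw":0},{"delta_pos":[0.001,0.002,0.079],"delta_rot":[-0.002,0,0],"claw":0}]'

```text
time: 15.12
eef_pos: [0.6028, 0.0852, 0.0699]
tcp_rot: [0.708, 0.707, -0.002, -0.001]
contact_force: [0.8, 0.0, -0.8]
opening: 0.159
```

>>> carry_out --commands '[{"delta_pos":[0,0,0.001],"delta_rot":[0,0,0],"claw":0},{"delta_pos":[0,0,0.002],"delta_rot":[0,0,0],"claw":0},{"delta_pos":[0,0,0.003],"delta_rot":[0,0,0],"claw":0},{"delta_pos":[0,0,0.003],"delta_rot":[0,0,0],"claw":0}]'

```text
time: 15.45
eef_pos: [0.6031, 0.0852, 0.0675]
tcp_rot: [0.708, 0.707, -0.001, -0.0]
contact_force: [0.0, 0.1, -1.5]
opening: 0.165
```

>>> carry_out --commands '[{"delta_pos":[0,0,0.001],"delta_rot":[0,0,0],"claw":0},{"delta_pos":[0,0,0.002],"delta_rot":[0,0,0],"claw":0},{"delta_pos":[0,0,0.002],"delta_rot":[0,0,0],"claw":0}]'

```text
time: 15.7
eef_pos: [0.6032, 0.0853, 0.067]
tcp_rot: [0.707, 0.707, -0.002, -0.0]
contact_force: [-3.3, 0.7, 4.9]
opening: 0.168
```

>>> carry_out --commands '[{"delta_pos":[0,0,0],"delta_rot":[0,0,0],"claw":0},{"delta_pos":[0,0,0],"delta_rot":[0,0,0],"claw":20},{"delta_pos":[0,0,0],"delta_rot":[0,0,0],"claw":30},{"delta_pos":[0,0,0],"delta_rot":[0,0,0],"claw":45},{"delta_pos":[0,0,0],"delta_rot":[0,0,0],"claw":60},{"delta_pos":[0,0,-0.005],"delta_rot":[0,0,0],"claw":80},{"delta_pos":[0,0,-0.03],"delta_rot":[0,0,0],"claw":100},{"delta_pos":[0,0,-0.06],"delta_rot":[0,0,0],"claw":100}]'

```text
time: 16.37
eef_pos: [0.6013, 0.0854, 0.1248]
tcp_rot: [0.707, 0.707, -0.004, -0.003]
contact_force: [0.7, -0.1, 0.4]
opening: 0.977
```

```bash
python3 snap.py 12 .55 .07 .04; python3 go.py .46 .0586 .14 -64.5
python3 - <<'E'
from h import *
# refine oblong angles from clean first shots
for n in("top","side"):
    c=C(n); z=np.load(f"{n}0.npz"); P=c.cloud(z['d']).reshape(-1,3)
    nr=np.hypot(P[:,0]-.459,P[:,1]-.058)<.045
    for lo,hi in((.027,.036),(.056,.07)):
        q=P[nr&(P[:,2]>lo)&(P[:,2]<hi)][:,:2]; q=q-q.mean(0); w,v=np.linalg.eigh(q.T@q); print(n,lo,np.degrees(np.arctan2(v[1,1],v[0,1]))%180)
E
```

```text
crop origin 185 111
dpos [-0.027  -0.1464 -0.0067] drot [ 0.0059 -0.0015  1.1252] t 16.42 [0.6064 0.0855 0.1341] open 1.001 q [-0.02  0.26  1.82 -0.    1.05 -0.02] F [2.69 1.22 4.7 ]
top 0.027 24.929031202650236
top 0.056 24.203709627065052
side 0.027 7.557533442045354
side 0.056 24.74401063907615
```

View pics/side12.png

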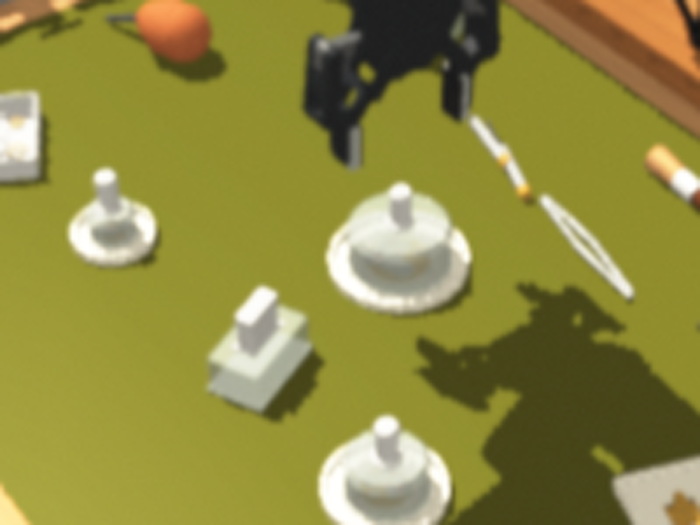

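>>> carry_out --commands '[{"delta_pos":[-0.003,-0.016,-0.007],"delta_rot":[0,0,0.115],"claw":100},{"delta_pos":[-0.006,-0.035,-0.007],"delta_rot":[0,0,0.23],"claw":100},{"delta_pos":[-0.01,-0.055,-0.007],"delta_rot":[0,0,0.345],"claw":100},{"delta_pos":[-0.014,-0.075,-0.007],"delta_rot":[0,0,0.46],"claw":100},{"delta_pos":[-0.018,-0.095,-0.007],"delta_rot":[0,0,0.575],"claw":100},{"delta_pos":[-0.022,-0.115,-0.007],"delta_rot":[0,0,0.69],"claw":100},{"delta_pos":[-0.025,-0.135,-0.007],"delta_rot":[0,0,0.805],"claw":100},{"delta_pos":[-0.027,-0.146,-0.007],"delta_rot":[0,0,0.92],"claw":100}]'

```text
time: 17.08
eef_pos: [0.4585, 0.0585, 0.1402]
tcp_rot: [0.949, 0.317, 0.002, 0.002]
contact_force: [0.2, -0.8, 0.4]
opening: 0.995
```

```bash
python3 go.py .46 .0586 .135 -65.3
```

```text
dpos [0.0012 0.0008 0.0052] drot [ 0.004  -0.0032  0.2134] t 17.08 [0.4585 0.0585 0.1402] open 0.995 q [-0.09 -0.07  2.18 -0.    1.03  0.83] F [ 0.21 -0.75  0.37]
```

>>> carry_out --commands '[{"delta_pos":[0.001,0.001,0.005],"delta_rot":[0.002,-0.002,0.11],"claw":100},{"delta_pos":[0.001,0.001,0.005],"delta_rot":[0.002,-0.002,0.213],"claw":100},{"delta_pos":[0.001,0.001,0.005],"delta_rot":[0.002,-0.002,0.213],"claw":100},{"delta_pos":[0.001,0.001,0.005],"delta_rot":[0.002,-0.002,0.213],"claw":100}]'

```text
time: 17.42
eef_pos: [0.4602, 0.0583, 0.1356]
tcp_rot: [0.977, 0.215, 0.001, 0.001]
contact_force: [-0.1, 0.3, 0.2]
opening: 1.002
```

```bash
python3 snap.py 13 .46 .06 .07; python3 go.py .4605 .0586 .054 -65.3
```

```text
crop origin 157 119
dpos [ 0.0001 -0.0004  0.0816] drot [ 0.0023 -0.0022  0.003 ] t 17.47 [0.4603 0.0583 0.1356] open 0.995 q [-0.09 -0.06  2.18 -0.    1.02  1.04] F [-0.1   0.51  0.56]
```

View pics/side13.png

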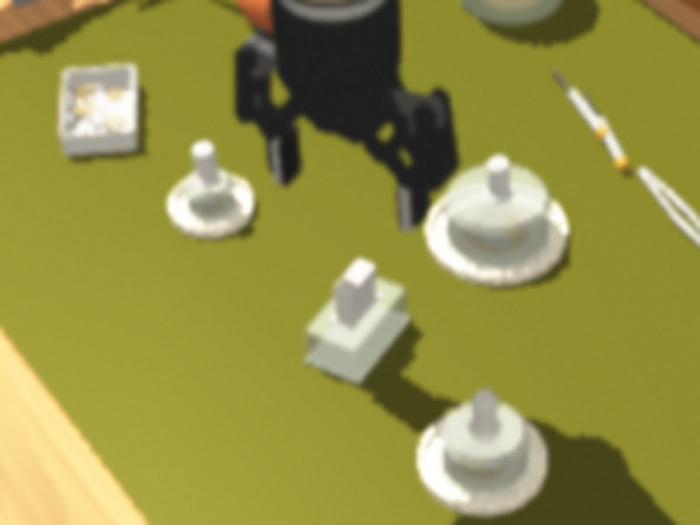

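Three covers sit in their dishes. The oblong grip, at crop (355,290), lies below the jaws and square to them. Descend and grip.

>>> carry_out --commands '[{"delta_pos":[0,0,0.03],"delta_rot":[0,0,0.002],"claw":100},{"delta_pos":[0,0,0.06],"delta_rot":[0,0,0.002],"claw":100},{"delta_pos":[0,0,0.08],"delta_rot":[0,0,0.002],"claw":100},{"delta_pos":[0,0,0.082],"delta_rot":[0,0,0.002],"claw":100},{"delta_pos":[0,0,0.082],"delta_rot":[0,0,0.002],"claw":70},{"delta_pos":[0,0,0.082],"delta_rot":[0,0,0.002],"claw":50},{"delta_pos":[0,0,0.082],"delta_rot":[0,0,0.002],"claw":35},{"delta_pos":[0,0,0.082],"delta_rot":[0,0,0.002],"claw":25}]'

```text
time: 18.13
eef_pos: [0.462, 0.0582, 0.0553]
tcp_rot: [0.977, 0.215, 0.003, 0.001]
contact_force: [0.4, 0.1, 0.7]
opening: 0.456
```

>>> carry_out --commands '[{"delta_pos":[0,0,0],"delta_rot":[0,0,0],"claw":10},{"delta_pos":[0,0,0],"delta_rot":[0,0,0],"claw":0},{"delta_pos":[0,0,0],"delta_rot":[0,0,0],"claw":0},{"delta_pos":[0,0,0],"delta_rot":[0,0,0],"claw":0},{"delta_pos":[0,0,0],"delta_rot":[0,0,0],"claw":0}]'

```text
time: 18.55
eef_pos: [0.4624, 0.0581, 0.0559]
tcp_rot: [0.977, 0.215, 0.003, 0.002]
contact_force: [-0.6, -0.1, 2.7]
opening: 0.15
```

```bash
python3 go.py .4605 .0586 .14 -65.3
```

```text
dpos [-0.001  -0.0009 -0.0841] drot [ 0.0046 -0.006   0.0014] t 18.55 [0.4624 0.0581 0.0559] open 0.15 q [-0.09  0.08  2.21 -0.    0.84  1.05] F [-0.59 -0.06  2.7 ]
```

>>> carry_out --commands '[{"delta_pos":[0,0,-0.01],"delta_rot":[0,0,0],"claw":0},{"delta_pos":[0,0,-0.03],"delta_rot":[0.003,-0.004,0],"claw":0},{"delta_pos":[0,0,-0.055],"delta_rot":[0.003,-0.004,0],"claw":0},{"delta_pos":[0,0,-0.08],"delta_rot":[0.003,-0.004,0],"claw":0},{"delta_pos":[0,0,-0.09],"delta_rot":[0.003,-0.004,0],"claw":0},{"delta_pos":[0,0,-0.09],"delta_rot":[0.003,-0.004,0],"claw":0}]'

```text
time: 19.05
eef_pos: [0.4637, 0.0581, 0.1491]
tcp_rot: [0.977, 0.215, 0.004, 0.002]
contact_force: [0.2, 0.5, 0.1]
opening: 0.15
```

```bash
python3 snap.py 14 .46 .06 .07; python3 go.py .601 -.2190 .145 -19.4
```

```text
crop origin 157 119
dpos [0.0096 0.3097 0.003 ] drot [ 0.0047 -0.0031 -0.7996] t 19.1 [0.4624 0.0582 0.147 ] open 0.152 q [-0.09 -0.07  2.17 -0.    1.04  1.05] F [-0.68 -0.21 -0.84]
```

View pics/side14.png

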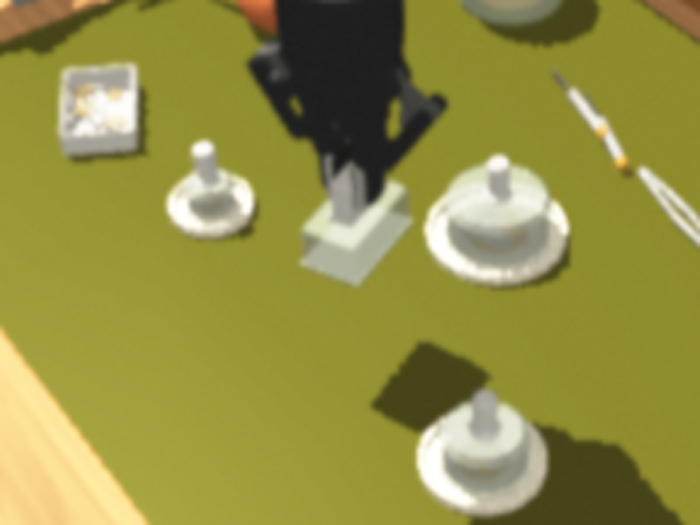

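>>> carry_out --commands '[{"delta_pos":[0.001,0.02,0],"delta_rot":[0,0,-0.09],"claw":0},{"delta_pos":[0.002,0.05,0],"delta_rot":[0,0,-0.18],"claw":0},{"delta_pos":[0.003,0.085,0],"delta_rot":[0,0,-0.27],"claw":0},{"delta_pos":[0.004,0.12,0],"delta_rot":[0,0,-0.36],"claw":0},{"delta_pos":[0.005,0.155,0],"delta_rot":[0,0,-0.45],"claw":0},{"delta_pos":[0.006,0.19,0],"delta_rot":[0,0,-0.54],"claw":0},{"delta_pos":[0.007,0.225,0],"delta_rot":[0,0,-0.63],"claw":0},{"delta_pos":[0.008,0.258,0],"delta_rot":[0,0,-0.72],"claw":0}]'

```text
time: 19.77
eef_pos: [0.5771, -0.174, 0.1448]
tcp_rot: [0.837, 0.547, 0.001, -0.0]
contact_force: [1.1, 0.2, -1.0]
opening: 0.152
```

```bash
python3 go.py .602 -.2200 .145 -19.4
```

```text
dpos [-0.0321  0.0413 -0.0002] drot [ 0.0009 -0.0016 -0.0757] t 19.77 [ 0.5771 -0.174   0.1448] open 0.152 q [-0.46  0.23  1.84  0.    1.07 -0.05] F [ 1.09  0.22 -0.98]
```

>>> carry_out --commands '[{"delta_pos":[-0.016,0.021,0],"delta_rot":[0,0,-0.05],"claw":0},{"delta_pos":[-0.028,0.036,0],"delta_rot":[0,0,-0.076],"claw":0},{"delta_pos":[-0.032,0.041,0],"delta_rot":[0,-0.001,-0.076],"claw":0},{"delta_pos":[-0.032,0.041,0],"delta_rot":[0,-0.001,-0.076],"claw":0},{"delta_pos":[-0.032,0.041,0],"delta_rot":[0,-0.001,-0.076],"claw":0}]'

```text
time: 20.18
eef_pos: [0.6007, -0.2188, 0.1429]
tcp_rot: [0.816, 0.578, -0.0, -0.002]
contact_force: [-0.2, -0.0, -1.0]
opening: 0.153
```

```bash
python3 snap.py 15 .601 -.22 .07; python3 held.py 15 .025 .035;python3 go.py .602 -.2200 .062 -19.4
python3 - <<'E'
from h import *
c=C("side"); z=np.load("side15.npz"); P=c.cloud(z['d']).reshape(-1,3); p=ctrl.get_state()['eef_pos']
k=(np.hypot(P[:,0]-p[0]+.002,P[:,1]-p[1]+.002)<.045)&(P[:,2]>p[2]-.032)&(P[:,2]<p[2]-.020)
print(k.sum(),cv2.minAreaRect(P[k][:,:2].astype(np.float32)),P[k][:,2].mean())
E
```

```text
crop origin 286 165
tcp [ 0.6007 -0.2184  0.1434]
z 0.088 84 [ 0.5963 -0.2243  0.0368] [ 0.5818 -0.2362  0.0912]
z 0.094 67 [ 0.5969 -0.2221  0.0382] [ 0.5831 -0.2334  0.0975]
z 0.1 71 [ 0.5951 -0.2217  0.038 ] [ 0.582  -0.2318  0.1034]
z 0.106 69 [ 0.5969 -0.2238  0.0366] [ 0.5831 -0.2369  0.1094]
z 0.112 217 [ 0.5971 -0.2225  0.038 ] [ 0.5887 -0.2296  0.1166]
z 0.118 119 [ 0.5974 -0.2245  0.0357] [ 0.5892 -0.2341  0.1197]
z 0.124 22 [ 0.5997 -0.2283  0.0166] [ 0.5921 -0.2332  0.1277]
z 0.13 34 [ 0.5981 -0.2226  0.0202] [ 0.5905 -0.2301  0.133 ]
z 0.136 46 [ 0.5962 -0.2239  0.0203] [ 0.5889 -0.2288  0.1398]
dpos [-0.0012  0.0019  0.0814] drot [-0.0021 -0.0013  0.0004] t 20.23 [ 0.6007 -0.2184  0.1434] open 0.15 q [-0.51  0.31  1.75  0.    1.09 -0.17] F [-0.64  0.01 -0.32]
345 ((0.5971609950065613, -0.22198475897312164), (0.06995301693677902, 0.04123760014772415), 71.77044677734375) 0.11747002461838557
```

View pics/side15.png

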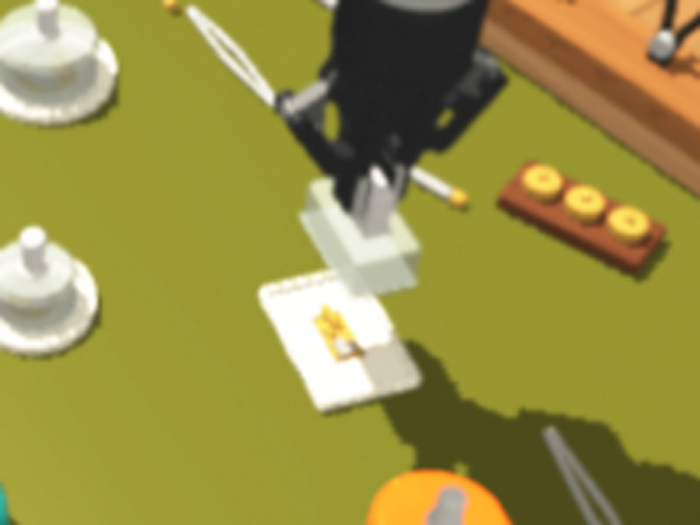

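The oblong cap reads (0.5972,-0.222) at 71.8°, and the dish (0.5983,-0.2217) at 70.6°. It is aligned, and I'll apply a small trim while lowering.

>>> carry_out --commands '[{"delta_pos":[0,0.001,0.018],"delta_rot":[-0.001,0,0.01],"claw":0},{"delta_pos":[0,0.001,0.036],"delta_rot":[-0.001,0,0.01],"claw":0},{"delta_pos":[0,0.001,0.055],"delta_rot":[-0.001,0,0.01],"claw":0},{"delta_pos":[0,0.001,0.07],"delta_rot":[-0.001,0,0.01],"claw":0},{"delta_pos":[0,0.001,0.078],"delta_rot":[-0.001,0,0.01],"claw":0},{"delta_pos":[0,0.001,0.08],"delta_rot":[-0.001,0,0.01],"claw":0},{"delta_pos":[0,0.001,0.08],"delta_rot":[-0.001,0,0.01],"claw":0}]'

```text
time: 20.82
eef_pos: [0.6013, -0.2179, 0.063]
tcp_rot: [0.819, 0.574, 0.0, -0.001]
contact_force: [0.2, -0.7, 0.3]
opening: 0.151
```

>>> carry_out --commands '[{"delta_pos":[0,0,0.001],"delta_rot":[0,0,0],"claw":0},{"delta_pos":[0,0,0.002],"delta_rot":[0,0,0],"claw":0},{"delta_pos":[0,0,0.003],"delta_rot":[0,0,0],"claw":0},{"delta_pos":[0,0,0.003],"delta_rot":[0,0,0],"claw":0}]'

```text
time: 21.15
eef_pos: [0.6016, -0.2181, 0.0606]
tcp_rot: [0.819, 0.574, 0.0, -0.001]
contact_force: [-0.9, -0.0, -1.0]
opening: 0.15
```

>>> carry_out --commands '[{"delta_pos":[0,0,0.001],"delta_rot":[0,0,0],"claw":0},{"delta_pos":[0,0,0.002],"delta_rot":[0,0,0],"claw":0},{"delta_pos":[0,0,0.002],"delta_rot":[0,0,0],"claw":0}]'

```text
time: 21.4
eef_pos: [0.6019, -0.2185, 0.0599]
tcp_rot: [0.819, 0.574, 0.0, -0.001]
contact_force: [-1.4, -0.2, 4.5]
opening: 0.152
```

>>> carry_out --commands '[{"delta_pos":[0,0,0],"delta_rot":[0,0,0],"claw":0},{"delta_pos":[0,0,0],"delta_rot":[0,0,0],"claw":20},{"delta_pos":[0,0,0],"delta_rot":[0,0,0],"claw":30},{"delta_pos":[0,0,0],"delta_rot":[0,0,0],"claw":45},{"delta_pos":[0,0,0],"delta_rot":[0,0,0],"claw":60},{"delta_pos":[0,0,-0.005],"delta_rot":[0,0,0],"claw":80},{"delta_pos":[0,0,-0.03],"delta_rot":[0,0,0],"claw":100},{"delta_pos":[0,0,-0.06],"delta_rot":[0,0,0],"claw":100}]'

```text
time: 22.07
eef_pos: [0.6, -0.2175, 0.1175]
tcp_rot: [0.819, 0.574, -0.001, -0.004]
contact_force: [1.1, 0.2, -0.5]
opening: 0.984
```

>>> carry_out --commands '[{"delta_pos":[0,0,-0.03],"delta_rot":[0,0,0],"claw":100},{"delta_pos":[0,0,-0.07],"delta_rot":[0,0,0],"claw":100},{"delta_pos":[0,0,-0.1],"delta_rot":[0,0,0],"claw":100},{"delta_pos":[0,0,-0.12],"delta_rot":[0,0,0],"claw":100},{"delta_pos":[0,0,-0.12],"delta_rot":[0,0,0],"claw":100}]'

```text
time: 22.48
eef_pos: [0.6033, -0.2194, 0.2452]
tcp_rot: [0.819, 0.574, 0.002, 0.002]
contact_force: [0.3, -0.6, 0.9]
opening: 1.0
```

```bash
python3 - <<'E'
from h import *
c=C("side"); im,d=ctrl.read_camera("side")
cv2.imwrite("pics/side16.png",cv2.resize(im[120:380,170:450,::-1],None,fx=2.2,fy=2.2,interpolation=cv2.INTER_CUBIC))
P=c.cloud(d).reshape(-1,3)
for k,(x,y,h,r) in {"small":(.446,.2363,.03,.02),"med":(.4617,-.0833,.036,.03),"large":(.6001,.0847,.042,.04),"obl":(.5983,-.2217,.036,.042)}.items():
    q=P[(np.hypot(P[:,0]-x,P[:,1]-y)<r+.006)&(abs(P[:,2]-h)<.005)]
    e=cv2.minEnclosingCircle(q[:,:2].astype(np.float32)); print(k,"cap",np.round([*e[0],e[1]],4),"dish",x,y,"z med",np.median(q[:,2]).round(4), cv2.minAreaRect(q[:,:2].astype(np.float32)) if k=="obl" else "")
t=C("top"); im2,d2=ctrl.read_camera("top"); cv2.imwrite("pics/top16.png",im2[:,:,::-1])
a=np.load("top0.npz")['im'].astype(int)
for n,(u,v) in {"loupe":(464,242),"tin":(114,240),"orange":(450,200),"turq":(376,297)}.items():
    print(n,abs(a[v-22:v+23,u-22:u+23]-im2[v-22:v+23,u-22:u+23]).mean().round(2))
E
python3 go.py .6 -.22 .2 -19.4
```

```text
small cap [0.4475 0.2352 0.0174] dish 0.446 0.2363 z med 0.0287 
med cap [ 0.4614 -0.0855  0.0279] dish 0.4617 -0.0833 z med 0.0345 
large cap [0.6001 0.0834 0.0378] dish 0.6001 0.0847 z med 0.0405 
obl cap [ 0.5967 -0.2226  0.0374] dish 0.5983 -0.2217 z med 0.0351 ((0.5988904237747192, -0.22167076170444489), (0.06925243884325027, 0.04083384945988655), 70.34941864013672)
loupe 19.34
tin 11.91
orange 28.79
turq 43.12
dpos [-0.0021 -0.0001  0.0387] drot [-0.0052 -0.002  -0.0093] t 22.58 [ 0.601  -0.2182  0.2387] open 0.999 q [-0.51  0.22  1.68  0.    1.25 -0.16] F [ 0.13  0.03 -1.25]
```

View pics/side16.png

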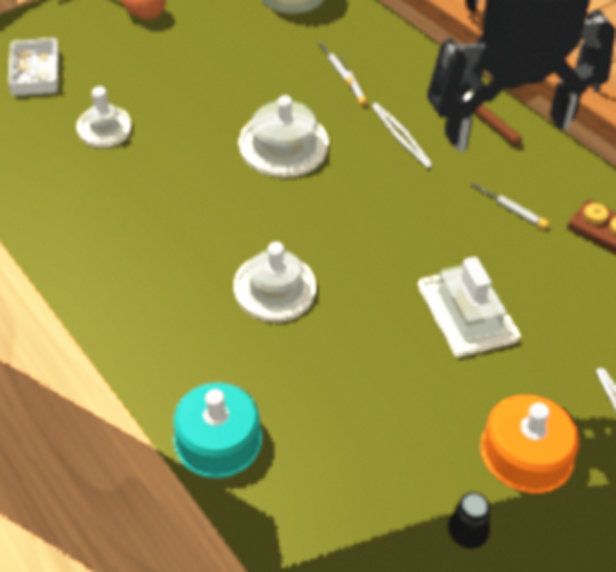

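View pics/top16.png

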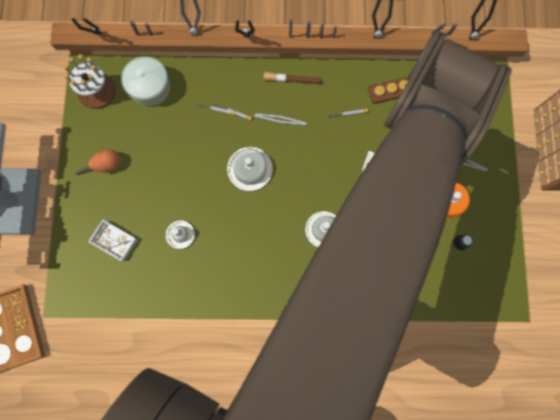

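All four caps sit centred in their dishes, with height readings about level. The loupe (464,242) and tin (114,240) are at the same pixels as before. Handing in.

```bash
python3 -c "
from plant import ctrl
print(ctrl.sign_off())"
```

```text
the job is handed in; nothing more can be done
None
```

All four covers are standing in their matching dishes, placed in the order small, medium, large, oblong. I lifted each one by its knob and lowered it until light contact before letting go. The job was handed in at about 23 s.

- **Fit:** In the last side picture each cap is within about 2.5 mm of its dish centre, against 8 mm of play. The oblong cover is within about 0.3° of the dish's long side.
- **Resting on the floor:** Each cover touched down within about 0.3 mm of its grip height plus the 4 mm dish floor.
- **Bystanders:** The loupe and tin look to be where they were, and the orange and turquoise look-alikes were not touched.

Some checks disagreed or were weak:
- **Cameras:** The two cameras disagreed by about 4 mm in y, so I used displacements measured within each camera.
- **Final heights:** The side camera read the cap tops about 1–1.5 mm lower than nominal on all four. I put this down to a calibration offset.
- **Before/after comparison:** The top-camera image differencing was spoiled by the arm and its shadow. I judged the loupe and tin by eye from their pixel positions.

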